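# Put the revolving desk tidy in order without turning it

### The job

Put the desk tidy in order: the rubber stamp has been left in the clock's place, so move it to its own small place, then stand the desk clock in its place with the dial looking outward over the rim, and the ink bottle in the square one, each flat on the tray inside its brass beading. The tray runs freely on its bearing and is set for the person in the chair: leave it at that angle, with its brass line over the pointer. Set the clock down gently, keep it and the ink upright, and leave the other things on the desk alone.

Things in the scene. Friction and masses are not known exactly. Their poses are not given: they have to be found in the camera images.
- tray (a joint): Turning angle of the tray on its foot, rad, counter-clockwise from above; 0 as it is set, with the tray's inlaid brass line over the pointer of the foot. The bearing is free: about 0.006 N m of friction, so a sideways push of 0.1 N near the rim turns it, and a thing dragged sideways on it carries it round.
- tidy_foot: Foot of the revolving desk tidy, fixed on the desk pad: dark steel disc, 132 mm across. Origin at the centre of its underside, on the tray's axis; z up, x along its brass pointer, which reaches 145 mm out and turns up to 24 mm height just outside the rim. On it turns the round dark wooden tray, 272 mm across, top 28 mm above this origin, its rim 5 mm higher and 5 mm wide.
- tray_handle (a point): Top of the brass turning handle on the tray's axis, 84 mm above the tray's surface: a post of 12 mm diameter with a ball of 28 mm at the top.
- pen_pot (a point): Centre of the mouth of the wooden pen pot fixed on the tray, opposite the clock's place and 86 mm from the axis: 64 mm in diameter, 88 mm high from the tray's surface. Two pens fixed in it reach 145 mm above the tray and do not lean out beyond the pot's edge.
- clock_place: The desk clock's place on the tray: a rectangle of round brass beading, 3 mm high and 5 mm wide, inside measure 44 mm (along its x) by 88 mm (along y). Origin at its centre on the tray's surface; x points straight away from the tray's axis to the rim, along the tray's inlaid brass line. Its centre is 90 mm from the axis. The clock's foot fits in with 4 mm of play on each side. At the start the rubber stamp stands in it.
- ink_place: The ink bottle's place on the tray: a square of the same beading, inside 57 by 57 mm, centre 88 mm from the axis, 112 degrees counter-clockwise (from above) from the clock's place. Origin at its centre on the tray's surface, x away from the axis.
- stamp_place: The rubber stamp's place on the tray: the smallest rectangle of the same beading, inside 32 mm (along its x) by 56 mm (along y), centre 94 mm from the axis, 112 degrees clockwise from the clock's place. Origin at its centre on the tray's surface, x away from the axis.
- desk_clock: Small brass desk clock: drum of 76 mm diameter and 29 mm depth, axis level, standing on a walnut foot of 36 mm (x) by 80 mm (y) and 10 mm height; 87 mm high, 0.38 kg. Origin at the centre of the foot's underside, z up; the dial looks along -x, the drum's flat faces are at x = -15 and +14 mm, its centre 49 mm up. It starts on the desk.
- clock_dial (a point): Centre of the clock's dial, 15 mm in front (-x) of the clock's origin and 49 mm up.
- ink_bottle: Square ink bottle of blue glass, 48 by 48 mm and 34 mm high, with sloping shoulders (38 mm wide at 34 mm) up to 43 mm and a round black screw cap of 32 mm diameter from 43 to 58 mm height; 0.14 kg. Origin at the centre of its underside, z up, x and y square to its sides. It starts on the desk.
- rubber_stamp: Rubber stamp: wooden block of 24 mm (x) by 48 mm (y) and 18 mm height with a turned wooden handle, up to 23 mm thick near its top, 66 mm high in all; 0.045 kg. Origin at the centre of its underside, z up. It starts standing upright in the clock's place on the tray.
- mug: White mug, 84 mm wide and 91 mm high, standing on a coaster; a bystander. Origin at its underside, below its middle with the handle counted in.
- stapler: Black stapler, 36 by 153 mm (long along y) and 44 mm high; a bystander. Origin at the centre of its underside.
- tumbler: Glass tumbler, 81 mm across and 93 mm high; a bystander. Origin at the centre of its underside.
There are look-alikes about, which are no part of the job. Of the things like the ink_bottle, leave any that is turquoise; of the rest the larger one is meant.

How it is judged:
By the outcome, as a careful person would: the job done as asked, in the order asked, and still so for the second after the job is handed in, with the robot touching nothing.
It also fails if it takes over 72 s, if anything falls off the work surface, if the arm or the gripper's body presses on something with over 40 N, if the wrist force passes 120 N, or if a joint passes its speed limit or range.

### The arm

A 6-joint arm with a two-finger parallel gripper is mounted at the origin on a cart in front of the work surface, level with it; the furniture and walls round the work are solid. World frame = base frame: x ahead of the robot, y to its left, z up, the work surface at z = 0. Lengths are in m, angles in rad, forces in N, time in s.
With the tool pointing down it reaches from about 0.35 to 0.975 m from the base axis. Payload 4.9 kg.
Tool frame: the origin (TCP) lies on the centre line of the jaws, within the pads' length; the fingertips stand 14 mm ahead of it and the grasp point (between the pads) lies 5 mm behind it (nose_length is the distance from the TCP to the fingertips, in m); y points along the fingers, x is the direction in which the jaws open and shut, and the axes are right-handed (so a half turn about y gives the same grasp; the last joint's range is limited). The gripper opens to 85 mm and grips with 20 to 120 N. Pads are 22 mm wide; open, the fingers measure 114 mm over their backs; the gripper's body (76 mm by 85 mm) begins 54 mm behind the grasp point. The pads swing forward as they close: fully open they stand 13 mm farther back than shut.
Start: joints at [1.214, 0.053, 1.613, -0, 1.476, -0.119], TCP at [0.147, 0.607, 0.245] pointing down, gripper open.
Joint ranges: [-3.01, 3.01], [-1.01, 2.22], [0.06, 2.58], [-1.02, 4.17], [0.09, 2.62], [-3.14, 3.14]. Speed limits (rad/s): [2.57, 2.57, 3.14, 3.14, 3.14, 3.14].

### API

Orientations are given as a rotation vector (axis times angle).
In Python, from station import get_obs, get_image, finish_job, nose_length gives the robot as it stands.
- The arm moves only by the tool send_rows, never from a script. Its argument "deltas" is a list of rows, each a list of 7 numbers: the gripper's target within -1 to 1 (fully open at 1, half-way at 0, shut at -1), then the shift along the tool's x, y, z in m, then the turn, a rotation vector about the tool's x, y, z in degrees. In form: [[hand, tx, ty, tz, wx, wy, wz], ...]. A call has exactly 10 rows; each row is the pose to reach, as a shift and turn from the pose commanded when the call began, along the tool's axes at that moment; what a row does not reach only later rows make up. A row lasts 1/8 s, in which the tool goes at most 62.5 mm and 10.7 degrees, less where a joint would pass 70% of its speed; a pose out of reach is approached as far as the arm can. A call with a gripper value outside its range is refused whole. The fingers move at their own pace and stop on an object; "newtons" is the grip in N (left out, the last holds). Time passes only in rows, so rows that repeat a pose let the fingers close, or fill a call up. It gives the time, the measured TCP pose, the force and the opening at its end, in the units of the state.
- get_obs(): the state, without advancing time (a new reading comes with each control period).
- get_image(name): name is "scene" or "side" or "wrist"; returns a dict with "frame" (480x640x3 uint8, red, green, blue), "mtx" (3x3 intrinsics, pixels), "rvec" (rotation vector, rad) and "tvec" (3), from world to camera coordinates, as OpenCV has them. Camera axes: x right, y down, z forward; pixel columns grow to the right and rows downward; lengths in m; the calibration is good to about 2 mm. A picture is of the moment at which its call begins. There is no depth.
- finish_job(): hands the job in, once; it reports no verdict.
The state is a dict: "t": time; "q": joint angles; "dq": joint speeds; "effort": joint torques, N m; "tool_pos": TCP position; "tool_rot": TCP orientation; "contact_force": force on the tool from outside, world axes, zero at the start; "wrist_torque": the same for the moment, N m; "opening": finger opening in m.
Only numpy, scipy, OpenCV 4.12 (cv2) and the standard library are available. Lean on these libraries where they do the work, as an engineer would, in place of code of your own. Each camera call takes 0.05 s, during which the arm holds its last target.

## Working session

There is one attempt and no reset: what is moved stays moved. The work goes in short steps, Python scripts to look and compute and a tool call to move; the robot and the scene stay as the last step left them, time stands still between calls to the robot, and variables do not carry over. Pictures are saved under pics/ and viewed, and the job is handed in when it is done.

Besides the shell and the picture viewer there is one more tool, called after "Request:" as a command line: name --pt "numbers of a row" for each row, then --argument value for the rest. send_rows: Moves the arm, as the interface text tells. Its arguments: {"type":"object","properties":{"deltas":{"type":"array"},"newtons":{"type":"number"}},"required":["deltas"]}

```bash
mkdir -p pics; ls; cat > h.py <<'E'
import numpy as np, cv2
from station import get_obs, get_image, finish_job, nose_length
R=lambda v: cv2.Rodrigues(np.array(v,float))[0]
def ray(im,uv):
    K=np.array(im['mtx']);Rm=R(im['rvec']);t=np.array(im['tvec']).ravel()
    d=Rm.T@np.linalg.inv(K)@np.array([uv[0],uv[1],1.]);c=-Rm.T@t
    return c,d/np.linalg.norm(d)
def onz(im,uv,z):
    c,d=ray(im,uv);return c+d*(z-c[2])/d[2]
def proj(im,p):
    return cv2.projectPoints(np.array(p,float).reshape(-1,1,3),np.array(im['rvec'],float),np.array(im['tvec'],float),np.array(im['mtx'],float),None)[0].reshape(-1,2)
def save(im,n): cv2.imwrite('pics/'+n+'.png',im['frame'][:,:,::-1])
E
python3 - <<'E'
from h import *
import pickle
print(nose_length() if callable(nose_length) else nose_length)
o=get_obs();print(o)
for n in ['scene','side','wrist']:
    im=get_image(n);save(im,n+'0');pickle.dump(im,open(n+'0.pkl','wb'));print(n,ray(im,(320,240)))
E
```

```text
pics
0.014
{'t': 0.0, 'q': array([ 1.21398208e+00,  5.33957658e-02,  1.61431363e+00,  1.21401613e-05,
        1.47600578e+00, -1.18988281e-01]), 'dq': array([-0.00010668,  0.00052413, -0.00187801,  0.00036902, -0.00068847,
        0.00087102]), 'effort': array([ 1.42655179e-03, -3.93664885e+01, -3.70186830e+01,  2.26384765e-05,
        7.02455000e-03, -8.39471255e-06]), 'tool_pos': array([0.14702099, 0.60684082, 0.24402715]), 'tool_rot': array([-1.31348295, -1.03088028,  1.03391718]), 'contact_force': array([-0.22855409, -0.1909568 ,  0.15134818]), 'wrist_torque': array([-0.01469518, -0.01636092, -0.04778825]), 'opening': 0.08548897047862858}
scene (array([-0.19459399, -0.8157149 ,  0.66535525]), array([ 0.61118648,  0.63965462, -0.46614702]))
side (array([ 0.0845394 , -1.22183853,  0.87890009]), array([ 0.2964419 ,  0.80160789, -0.51917915]))
wrist (array([0.07576316, 0.62420606, 0.37147696]), array([ 0.27534526, -0.08191262, -0.95784931]))
```

View pics/scene0.png

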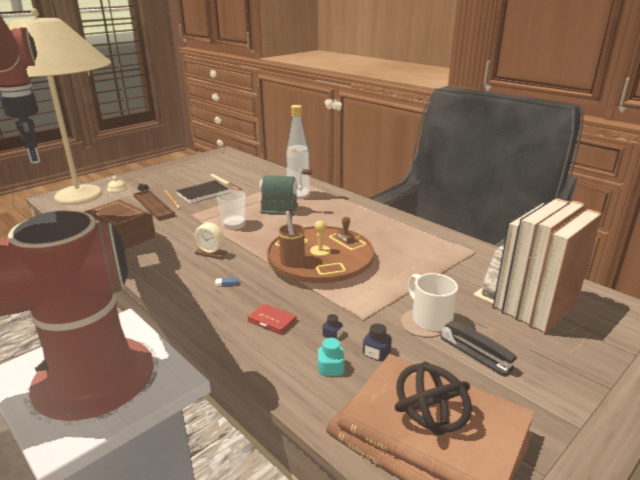

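View pics/side0.png

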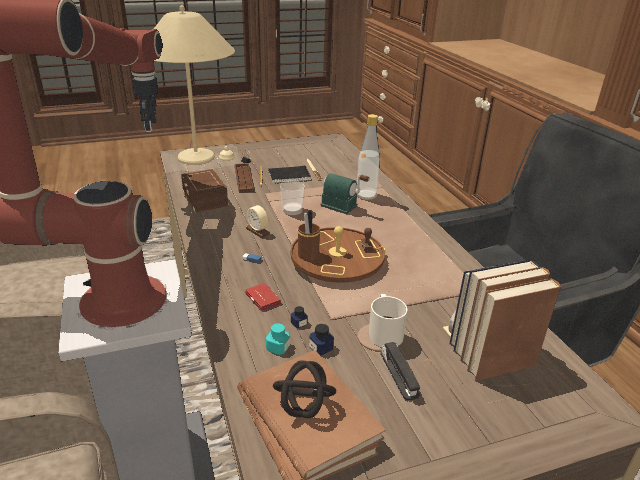

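View pics/wrist0.png

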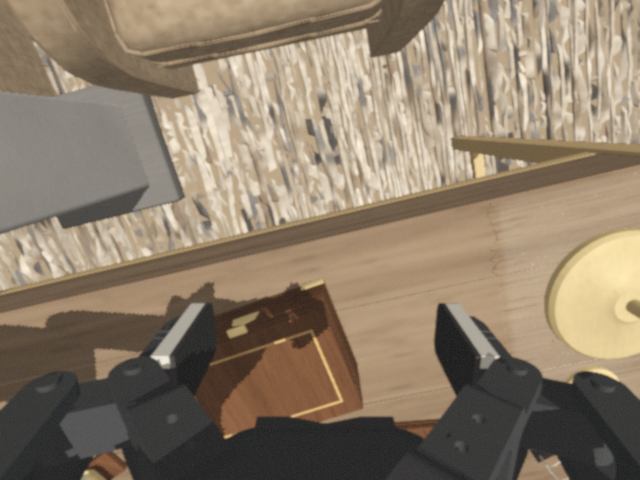

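The scene image shows the tray at about (320,255), the clock at (208,240), the larger blue bottle at (377,342) and the stamp at (346,232). I'll enlarge these areas and get rough positions.

```bash
python3 - <<'E'
from h import *
import pickle
s=pickle.load(open('scene0.pkl','rb'));d=pickle.load(open('side0.pkl','rb'))
def crop(im,x,y,w,h,k,n): cv2.imwrite('pics/'+n+'.png',cv2.resize(im['frame'][y:y+h,x:x+w,::-1],None,fx=k,fy=k,interpolation=cv2.INTER_CUBIC))
crop(s,180,170,210,130,3.8,'s_tray');crop(d,230,200,170,130,4.5,'d_tray');crop(s,280,290,140,100,5,'s_ink')
def tri(a,b):
    c1,d1=ray(s,a);c2,d2=ray(d,b)
    A=np.stack([d1,-d2],1);x=np.linalg.lstsq(A,c2-c1,rcond=None)[0]
    p,q=c1+d1*x[0],c2+d2*x[1];return (p+q)/2,np.linalg.norm(p-q)
for n,a,b in [('handle',(320,226),(339,230)),('stamp top',(346,222),(368,232)),('cap',(377,330),(321,328)),('dial',(207,238),(260,216)),('mug',(433,285),(388,307)),('tumbler top',(232,196),(292,184))]:
    print(n,tri(a,b))
for n,a in [('pad',None)]: pass
E
```

```text
handle (array([0.59764105, 0.01341664, 0.10127992]), np.float64(0.0014660421039151335))
stamp top (array([0.68556211, 0.00729695, 0.08405227]), np.float64(0.00036344968487052093))
cap (array([ 0.42747966, -0.32023889,  0.05634633]), np.float64(0.0017892425503031762))
dial (array([0.43408814, 0.28534595, 0.0271735 ]), np.float64(0.003466741518334967))
mug (array([ 0.58756789, -0.3318251 ,  0.09013936]), np.float64(0.00044042004159110915))
tumbler top (array([0.55527333, 0.3308754 , 0.10191161]), np.float64(0.006485075959213708))
```

View pics/s_tray.png

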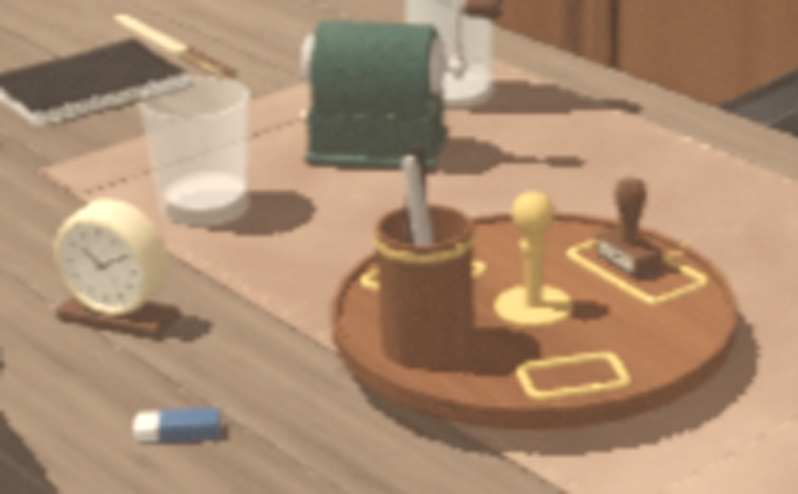

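View pics/d_tray.png

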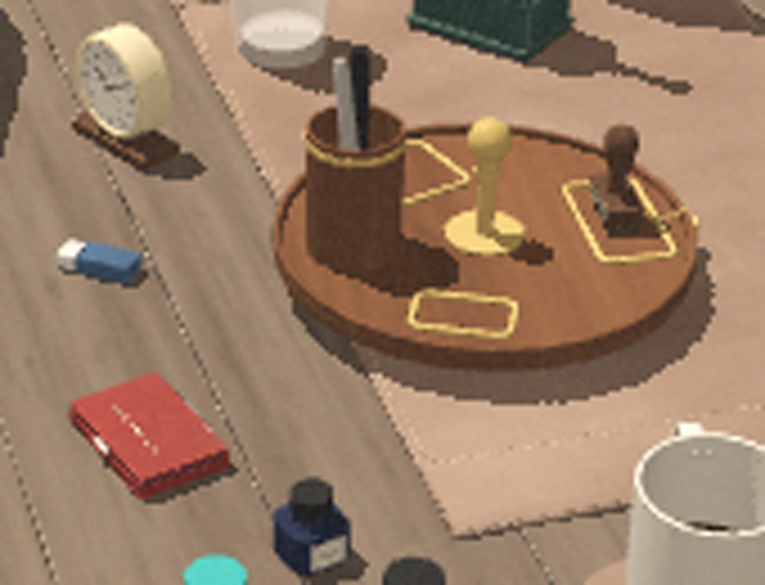

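View pics/s_ink.png

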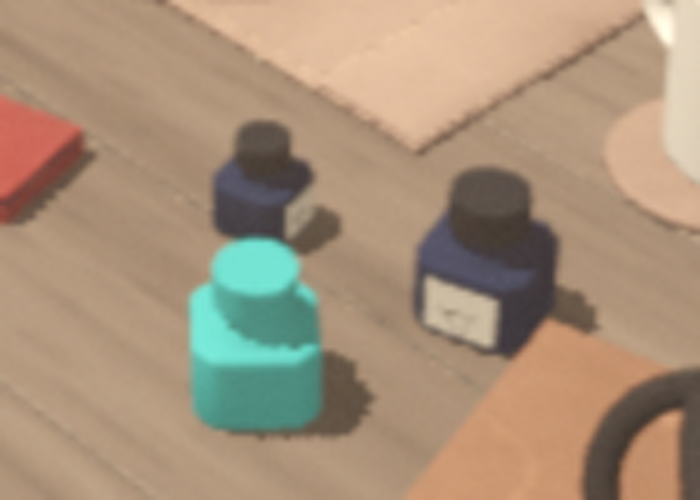

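```bash
cat >> h.py <<'E'
def go(pos,yaw,o=None):
    """shift (tool axes) and turn (tool axes, deg) from measured pose to TCP pos, tool pointing down, tool x at yaw deg"""
    o=o or get_obs();Rc=R(o['tool_rot']);a=np.radians(yaw)
    x=np.array([np.cos(a),np.sin(a),0]);y=np.array([0,0,-1.]);Rt=np.stack([x,y,np.cross(x,y)],1)
    sh=Rc.T@(np.array(pos)-o['tool_pos']);w=cv2.Rodrigues(Rc.T@Rt)[0].ravel()*180/np.pi
    return np.round(sh,4),np.round(w,2)
def st():
    o=get_obs();Rc=R(o['tool_rot']);print('t',round(o['t'],2),'pos',o['tool_pos'].round(4),'yaw',round(np.degrees(np.arctan2(Rc[1,0],Rc[0,0])),2),'y',Rc[:,1].round(3),'q',o['q'].round(2),'F',o['contact_force'].round(2),'op',round(o['opening'],4));return o
E
python3 - <<'E'
from h import *
import pickle
w=pickle.load(open('wrist0.pkl','rb'));o=st();Rc=R(o['tool_rot']);print(Rc.round(3),w['mtx'])
c,d=ray(w,(320,240));print('cam in tool',Rc.T@(c-o['tool_pos']),'fwd',Rc.T@d,'right',Rc.T@R(w['rvec']).T[:,0])
# bearings: fit tray pieces in scene/side
s=pickle.load(open('scene0.pkl','rb'));q=pickle.load(open('side0.pkl','rb'))
f=lambda x,y:(180+x/3.8,170+y/3.8)
g=lambda x,y:(230+x/4.5,200+y/4.5)
h=lambda x,y:(280+x/5,290+y/5)
print('pointer tip side', onz(q,g(695,220),.024))
print('handle', onz(s,f(533,212),.112-.014),onz(q,g(489,140),.098))
print('clock place s',[onz(s,f(*p),.031)[:2].round(3) for p in [(570,253),(655,300),(705,280),(620,238)]])
print('clock place q',[onz(q,g(*p),.031)[:2].round(3) for p in [(563,187),(606,261),(674,250),(632,180)]])
print('stamp pl q',[onz(q,g(*p),.031)[:2].round(3) for p in [(410,322),(418,293),(517,305),(507,335)]])
print('clock foot s',[onz(s,f(*p),.0)[:2].round(3) for p in [(57,315),(162,334),(180,317)]])
print('clock foot q',[onz(q,g(*p),.0)[:2].round(3) for p in [(73,125),(146,165),(180,150)]])
print('ink',[onz(s,h(*p),.0)[:2].round(3) for p in [(417,318),(502,353),(553,320)]],onz(s,h(490,190),.058))
print('turq',onz(s,h(256,265),.058),onz(s,h(257,420),0), 'sm',onz(s,h(263,135),.045),'book corner',onz(s,h(555,320),.03))
E
```

```text
t 0.15 pos [0.1471 0.607  0.2443] yaw 76.38 y [-0.001 -0.001 -1.   ] q [ 1.21  0.05  1.61 -0.    1.48 -0.12] F [-0.18 -0.39 -0.33] op 0.0849
[[ 0.236 -0.001 -0.972]
 [ 0.972 -0.001  0.236]
 [-0.002 -1.     0.   ]] [[373.71044917   0.         324.67871615]
 [  0.         373.71044917 239.47300652]
 [  0.           0.           1.        ]]
cam in tool [-0.00025333 -0.12711861  0.07337832] fwd [-0.01323446  0.95781833 -0.2870695 ] right [ 9.99999737e-01  6.52436039e-04 -3.16683899e-04]
pointer tip side [ 0.73826575 -0.00395641  0.024     ]
handle [0.60259243 0.01733317 0.098     ] [0.59713501 0.01443467 0.098     ]
clock place s [array([0.67, 0.05]), array([ 0.662, -0.039]), array([ 0.708, -0.043]), array([0.712, 0.042])]
clock place q [array([0.666, 0.049]), array([ 0.658, -0.042]), array([ 0.705, -0.043]), array([0.714, 0.044])]
stamp pl q [array([ 0.517, -0.07 ]), array([ 0.532, -0.042]), array([ 0.586, -0.072]), array([ 0.568, -0.1  ])]
clock foot s [array([0.389, 0.278]), array([0.426, 0.203]), array([0.449, 0.215])]
clock foot q [array([0.385, 0.274]), array([0.421, 0.205]), array([0.449, 0.218])]
ink [array([ 0.408, -0.306]), array([ 0.417, -0.342]), array([ 0.445, -0.343])] [ 0.43091491 -0.31997047  0.058     ]
turq [ 0.33521893 -0.2893094   0.058     ] [ 0.32283554 -0.30261792  0.        ] sm [ 0.40614989 -0.22237345  0.045     ] book corner [ 0.41716236 -0.36503427  0.03      ]
```

```bash
python3 - <<'E'
from h import *
st();print(go((.42,.26,.26),27))
E
```

```text
t 0.15 pos [0.1471 0.607  0.2443] yaw 76.38 y [-0.001 -0.001 -1.   ] q [ 1.21  0.05  1.61 -0.    1.48 -0.12] F [-0.18 -0.39 -0.33] op 0.0849
(array([-0.2729, -0.0153, -0.347 ]), array([ 3.000e-02,  4.938e+01, -9.000e-02]))
```

Request:
send_rows --pt "1 -0.273 -0.015 -0.347 0 49.4 0" --pt "1 -0.273 -0.015 -0.347 0 49.4 0" --pt "1 -0.273 -0.015 -0.347 0 49.4 0" --pt "1 -0.273 -0.015 -0.347 0 49.4 0" --pt "1 -0.273 -0.015 -0.347 0 49.4 0" --pt "1 -0.273 -0.015 -0.347 0 49.4 0" --pt "1 -0.273 -0.015 -0.347 0 49.4 0" --pt "1 -0.273 -0.015 -0.347 0 49.4 0" --pt "1 -0.273 -0.015 -0.347 0 49.4 0" --pt "1 -0.273 -0.015 -0.347 0 49.4 0"

```text
t: 1.4
tool_pos: [0.4193, 0.2613, 0.26]
tool_rot: [-1.539, -0.37, 0.371]
contact_force: [-0.2, 1.0, -0.3]
opening: 0.0855
```

```bash
python3 - <<'E'
from h import *
import pickle
st();im=get_image('wrist');save(im,'w1');pickle.dump(im,open('w1.pkl','wb'));print(go((.64,.02,.28),-8))
E
```

```text
t 1.4 pos [0.4193 0.2613 0.26  ] yaw 27.08 y [-0.001  0.    -1.   ] q [ 0.41 -0.28  1.89  0.    1.53 -0.07] F [-0.19  0.96 -0.33] op 0.0855
(array([ 0.0864, -0.02  , -0.3155]), array([-1.000e-02,  3.511e+01, -3.000e-02]))
```

View pics/w1.png

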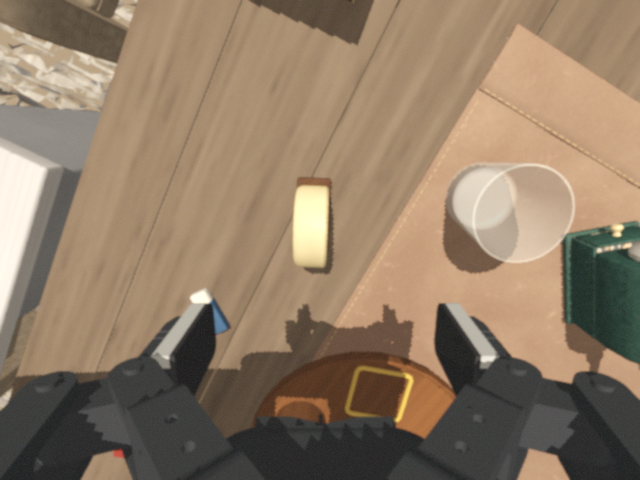

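The wrist view shows the clock drum at about (311,226), nearly square to the jaws, with the foot showing at (313,180). The tumbler is at (515,212). Next I'll view the tray.

Request:
send_rows --pt "1 0.086 -0.02 -0.315 0 35 0" --pt "1 0.086 -0.02 -0.315 0 35 0" --pt "1 0.086 -0.02 -0.315 0 35 0" --pt "1 0.086 -0.02 -0.315 0 35 0" --pt "1 0.086 -0.02 -0.315 0 35 0" --pt "1 0.086 -0.02 -0.315 0 35 0" --pt "1 0.086 -0.02 -0.315 0 35 0" --pt "1 0.086 -0.02 -0.315 0 35 0" --pt "1 0.086 -0.02 -0.315 0 35 0" --pt "1 0.086 -0.02 -0.315 0 35 0"

```text
t: 2.7
tool_pos: [0.6392, 0.0196, 0.2806]
tool_rot: [-1.568, 0.109, -0.109]
contact_force: [-0.2, -0.9, -0.5]
opening: 0.0852
```

```bash
python3 - <<'E'
from h import *
import pickle
st();im=get_image('wrist');save(im,'w2');pickle.dump(im,open('w2.pkl','wb'))
f=im['frame'];cv2.imwrite('pics/w2c.png',cv2.resize(f[80:340,180:500,::-1],None,fx=2.4,fy=2.25,interpolation=cv2.INTER_CUBIC))
E
```

```text
t 2.7 pos [0.6392 0.0196 0.2806] yaw -7.95 y [ 0.  0. -1.] q [-0.09  0.07  1.54  0.    1.53  0.05] F [-0.2  -0.86 -0.46] op 0.0852
```

View pics/w2.png

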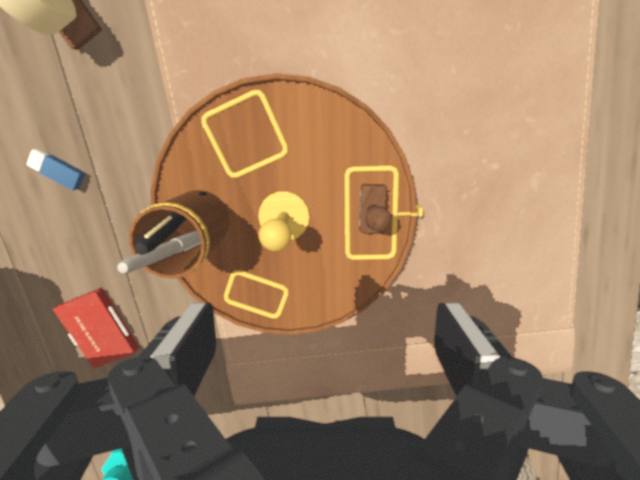

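View pics/w2c.png

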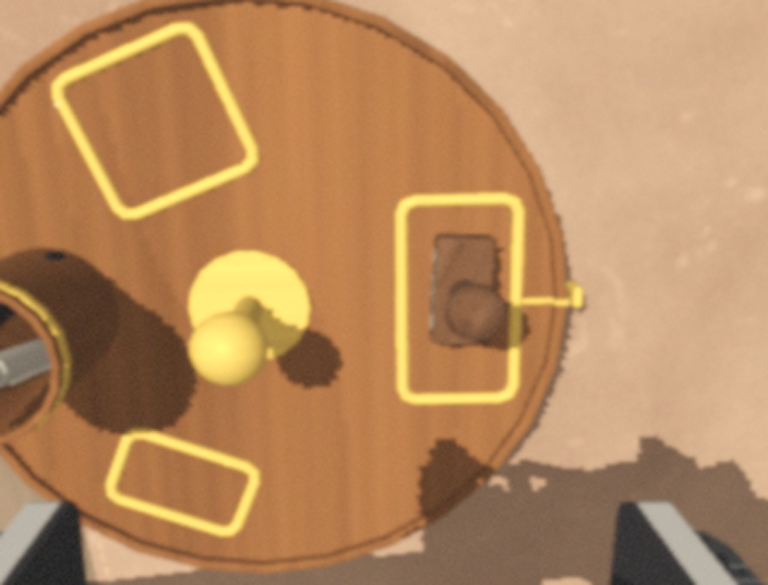

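The tray is fully visible: clock place centred near (372,212), ink place (245,133), stamp place (256,295), pointer tip at (421,212), stamp handle at (378,219). I'll measure with masks.

```bash
cat >> h.py <<'E'
def rects(im,z,verbose=True):
    hsv=cv2.cvtColor(im['frame'],cv2.COLOR_RGB2HSV)
    m=cv2.inRange(hsv,(20,120,150),(35,255,255))
    cs,hi=cv2.findContours(m,cv2.RETR_CCOMP,cv2.CHAIN_APPROX_NONE)
    out=[]
    for i,c in enumerate(cs):
        if hi[0][i][3]>=0 and cv2.contourArea(c)>300:
            par=cs[hi[0][i][3]]
            P=np.array([onz(im,p,z)[:2] for p in c.reshape(-1,2)])*1000
            Q=np.array([onz(im,p,z)[:2] for p in par.reshape(-1,2)])*1000
            a=cv2.minAreaRect(P.astype(np.float32));b=cv2.minAreaRect(Q.astype(np.float32))
            if b[1][0]*b[1][1]<2500: pass
            out.append((a,b))
    return m,out
E
python3 - <<'E'
from h import *
import pickle
im=pickle.load(open('w2.pkl','rb'))
m,r=rects(im,.031)
cv2.imwrite('pics/m2.png',m)
for a,b in r: print(np.round(a[0],1),np.round(a[1],1),round(a[2],1),'|',np.round(b[0],1),np.round(b[1],1),round(b[2],1))
E
```

```text
[549.1 -71.6] [33.3 57.7] 61.5 | [549.2 -71.5] [43.  66.6] 61.4
[684.5   0.7] [89.8 46. ] 83.1 | [696.9  -1. ] [98.4 79.5] 82.9
[570.8  96.1] [58.5 58.6] 15.5 | [570.7  96.1] [67.4 67.5] 15.5
```

View pics/m2.png

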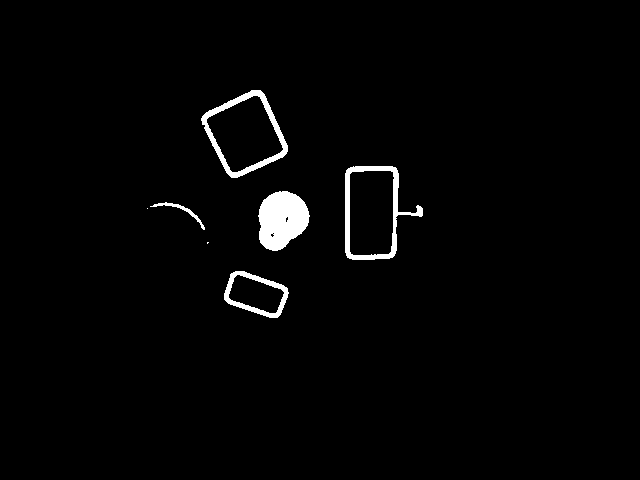

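```bash
cat >> h.py <<'E'
def trayfit(r,z):
    # match rect centres to known places
    from scipy.optimize import least_squares
    pol={'clock':(90,0),'ink':(88,112),'stamp':(94,-112)}
    obs={}
    for a,b in r:
        s=sorted(a[1])
        if s[1]>110 or s[0]<22: continue
        if s[1]>75: obs['clock']=a[0]
        elif s[0]>48: obs['ink']=a[0]
        else: obs['stamp']=a[0]
    k=list(obs)
    def f(p): return np.concatenate([np.array(obs[n])-p[:2]-pol[n][0]*np.array([np.cos(p[2]+np.radians(pol[n][1])),np.sin(p[2]+np.radians(pol[n][1]))]) for n in k])
    s=least_squares(f,[600,15,-.1]);c=s.x[:2];ph=s.x[2]
    print('tray centre',c.round(2),'angle',np.degrees(ph).round(2),'res',s.fun.round(1),k)
    for n in pol:
        t=ph+np.radians(pol[n][1]);print(n,(c+pol[n][0]*np.array([np.cos(t),np.sin(t)])).round(1),np.degrees(t).round(1))
    return c,ph
E
python3 - <<'E'
from h import *
import pickle
im=pickle.load(open('w2.pkl','rb'))
for z in (.031,.033):
    m,r=rects(im,z);trayfit(r,z)
hsv=cv2.cvtColor(im['frame'],cv2.COLOR_RGB2HSV)
print(hsv[195:206:3,355:392:4,:].tolist()[1]); 
g=im['frame'][:,:,0].copy();sub=im['frame'][172:254,350:393]
d=(sub[:,:,0]<120).astype(np.uint8)*255
cv2.imwrite('pics/st.png',np.hstack([cv2.resize(sub[:,:,::-1],None,fx=7,fy=7,interpolation=cv2.INTER_NEAREST),cv2.cvtColor(cv2.resize(d,None,fx=7,fy=7,interpolation=cv2.INTER_NEAREST),cv2.COLOR_GRAY2BGR)]))
E
```

```text
tray centre [594.42  11.07] angle -6.59 res [-0.4 -0.1  0.6 -0.  -0.3  0.2] ['stamp', 'clock', 'ink']
clock [683.8   0.7] -6.6
ink [571.   95.9] 105.4
stamp [549.4 -71.5] -118.6
tray centre [594.67  11.51] angle -6.59 res [-0.1  0.3  0.2  0.  -0.1 -0.3] ['stamp', 'clock', 'ink']
clock [684.1   1.2] -6.6
ink [571.3  96.3] 105.4
stamp [549.7 -71. ] -118.6
[[13, 152, 184], [13, 145, 178], [13, 126, 156], [12, 133, 142], [12, 131, 144], [12, 127, 148], [12, 131, 146], [12, 133, 148], [12, 142, 113], [15, 153, 193]]
```

View pics/st.png

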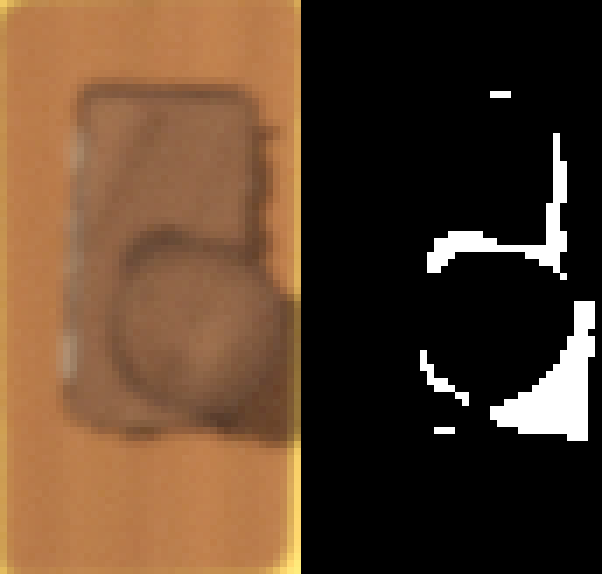

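```bash
python3 - <<'E'
from h import *
import pickle
im=pickle.load(open('w2.pkl','rb'))
p=lambda x,y:(350+x/7-.5,172+y/7-.5)
zt=.0315
tl,tr,bl,br=[onz(im,p(*a),zt+.018)[:2]*1000 for a in [(83,88),(252,92),(72,420),(245,430)]]
print(tl,tr,bl,br)
v=tl-bl;print('left',np.linalg.norm(v),np.degrees(np.arctan2(v[1],v[0]))-90);v=tr-tl;print('top',np.linalg.norm(v),np.degrees(np.arctan2(v[1],v[0])))
print('block c',(tl+bl+tr+br)/4,(tl+bl)/2)
for z in (.050,.055,.058): print('handle',onz(im,p(193,325),zt+z)[:2]*1000)
s=pickle.load(open('side0.pkl','rb'));k=pickle.load(open('scene0.pkl','rb'))
# ink from scene: armillary etc
print('armillary', onz(k,(432,398),.09))
print(nose_length)
E
```

```text
[676.27178947  35.60559863] [699.13479421  31.85367774] [669.50377619 -11.04426609] [693.70615196 -15.91999528]
left 47.13826345800468 -8.254937690472985
top 23.1688130018975 -9.319426783586147
block c [684.65412796  10.12375375] [672.88778283  12.28066627]
handle [684.38952537   8.51519199]
handle [683.84163219   9.78876616]
handle [683.51289629  10.55291065]
armillary [ 0.32546209 -0.51451452  0.09      ]
0.014
```

```bash
python3 - <<'E'
from h import *
st();print(go((.6842,.010,.15),-7.9),go((.6842,.010,.0805),-7.9))
E
```

```text
t 2.75 pos [0.6393 0.0194 0.2806] yaw -7.97 y [ 0. -0. -1.] q [-0.09  0.07  1.54  0.    1.53  0.05] F [-0.25  0.07  0.05] op 0.0855
(array([ 0.0457,  0.1306, -0.0031]), array([-0.  , -0.07,  0.02])) (array([ 0.0457,  0.2001, -0.0031]), array([-0.  , -0.07,  0.02]))
```

Request:
send_rows --newtons 20 --pt "0 0.0457 0.05 -0.003 0 0 0" --pt "0 0.0457 0.1 -0.003 0 0 0" --pt "0 0.0457 0.13 -0.003 0 0 0" --pt "0 0.0457 0.15 -0.003 0 0 0" --pt "0 0.0457 0.17 -0.003 0 0 0" --pt "0 0.0457 0.185 -0.003 0 0 0" --pt "0 0.0457 0.195 -0.003 0 0 0" --pt "0 0.0457 0.2 -0.003 0 0 0" --pt "0 0.0457 0.2 -0.003 0 0 0" --pt "0 0.0457 0.2 -0.003 0 0 0"

```text
t: 4.0
tool_pos: [0.6851, 0.0092, 0.0812]
tool_rot: [-1.568, 0.109, -0.111]
contact_force: [0.0, 0.1, -0.2]
opening: 0.0428
```

```bash
python3 - <<'E'
from h import *
st();im=get_image('wrist');save(im,'w3')
s=get_image('side');cv2.imwrite('pics/d3.png',cv2.resize(s['frame'][180:300,270:420,::-1],None,fx=5,fy=5,interpolation=cv2.INTER_CUBIC))
E
```

```text
t 4.0 pos [0.6851 0.0092 0.0812] yaw -8.02 y [ 0.001 -0.    -1.   ] q [-0.1   0.33  1.58 -0.    1.23  0.04] F [ 0.    0.1  -0.24] op 0.0428
```

View pics/w3.png

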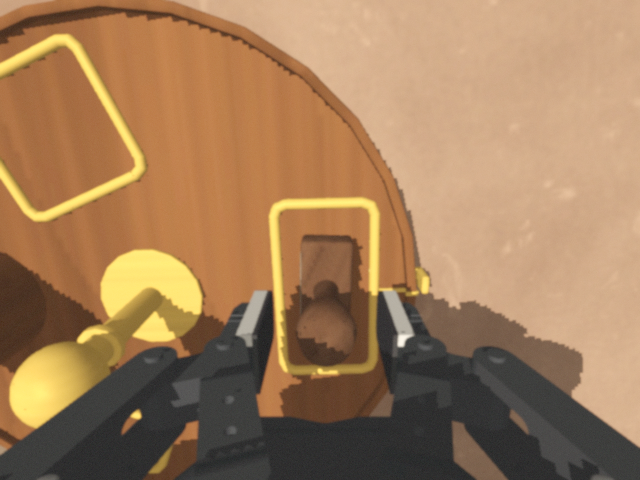

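View pics/d3.png

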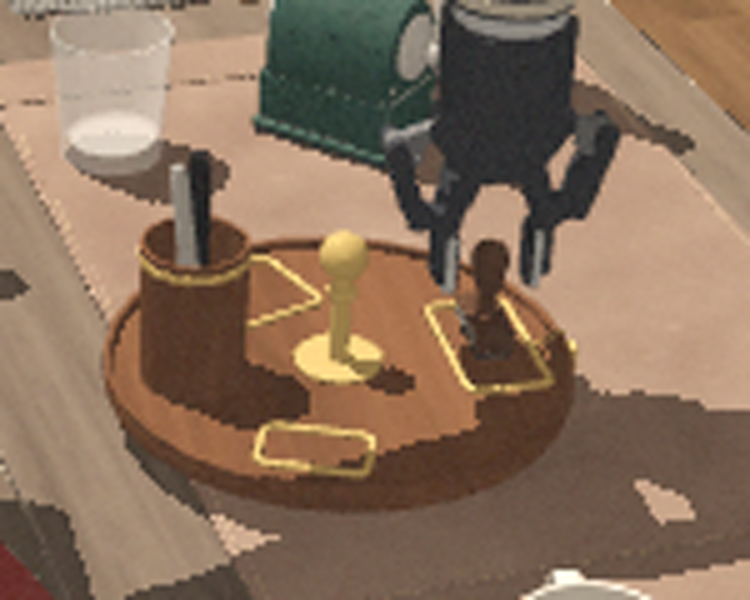

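Jaws are open around the stamp handle and centred on it: handle x≈326, finger midpoint ≈326. Closing.

Request:
send_rows --newtons 20 --pt "-0.3 0 0 0 0 0 0" --pt "-0.5 0 0 0 0 0 0" --pt "-0.8 0 0 0 0 0 0" --pt "-1 0 0 0 0 0 0" --pt "-1 0 0 0 0 0 0" --pt "-1 0 0 0 0 0 0" --pt "-1 0 -0.01 0 0 0 0" --pt "-1 0 -0.03 0 0 0 0" --pt "-1 0 -0.05 0 0 0 0" --pt "-1 0 -0.05 0 0 0 0"

```text
t: 5.35
tool_pos: [0.6865, 0.0091, 0.1344]
tool_rot: [-1.568, 0.105, -0.115]
contact_force: [0.3, 0.3, -1.0]
opening: 0.0207
```

```bash
python3 - <<'E'
from h import *
import pickle
st();im=get_image('wrist');save(im,'w4');pickle.dump(im,open('w4.pkl','wb'))
m,r=rects(im,.033)
for a,b in r: print(np.round(a[0],1),np.round(a[1],1),round(a[2],1))
print(go((.5497,-.0712,.131),62.2),go((.5497,-.0712,.0825),62.2))
E
```

```text
t 5.35 pos [0.6865 0.0091 0.1344] yaw -8.02 y [ 0.006 -0.001 -1.   ] q [-0.1   0.27  1.55 -0.    1.31  0.04] F [ 0.33  0.25 -1.05] op 0.0207
[588.9   4.9] [25.5  7.9] 34.3
[571.7  96. ] [57.5 57.7] 15.4
(array([-0.1233,  0.0011, -0.0985]), array([  0.12, -70.22,   0.18])) (array([-0.1235,  0.0496, -0.0986]), array([  0.12, -70.22,   0.18]))
```

View pics/w4.png

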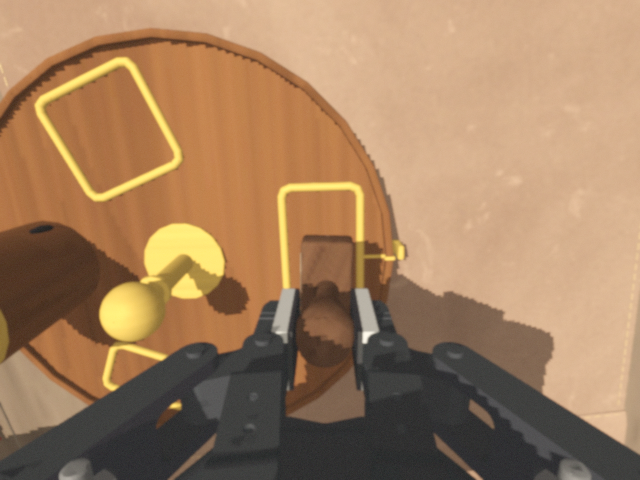

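Request:
send_rows --pt "-1 -0.005 -0.05 -0.02 0 -10 0" --pt "-1 -0.03 -0.06 -0.06 0 -20 0" --pt "-1 -0.07 -0.06 -0.0985 0 -30 0" --pt "-1 -0.11 -0.06 -0.0985 0 -40 0" --pt "-1 -0.1235 -0.06 -0.0985 0 -50 0" --pt "-1 -0.1235 -0.05 -0.0985 0 -60 0" --pt "-1 -0.1235 -0.02 -0.0985 0 -69.4 0" --pt "-1 -0.1235 0.01 -0.0985 0 -69.4 0" --pt "-1 -0.1235 0.02 -0.0985 0 -69.4 0" --pt "-1 -0.1235 0.02 -0.0985 0 -69.4 0"

```text
t: 6.65
tool_pos: [0.5479, -0.0709, 0.1095]
tool_rot: [-1.404, -0.832, 0.835]
contact_force: [0.2, 0.5, 0.8]
opening: 0.0208
```

```bash
python3 - <<'E'
from h import *
import pickle
st();im=get_image('wrist');save(im,'w5');pickle.dump(im,open('w5.pkl','wb'))
m,r=rects(im,.033)
for a,b in r: print(np.round(a[0],1),np.round(a[1],1),round(a[2],1))
trayfit(r,.033)
print(go((.5497,-.0712,.0825),61.4))
E
```

```text
t 6.65 pos [ 0.5479 -0.0709  0.1095] yaw 61.37 y [-0.002  0.    -1.   ] q [-0.26  0.01  1.9  -0.    1.24 -1.33] F [0.16 0.51 0.78] op 0.0208
[659.2  46.8] [22.5 16.2] 16.4
[582.1   1. ] [ 8.2 24.2] 83.8
[596.1  29.7] [ 7.8 33.4] 81.5Traceback (most recent call last):
  File "<stdin>", line 6, in <module>
  File "h.py", line 48, in trayfit
    s=least_squares(f,[600,15,-.1]);c=s.x[:2];ph=s.x[2]
    return func(*args, **kwargs)
    vector_fun = VectorFunction(
        fun_wrapped,
    ...<6 lines>...
        workers=workers
    )
    self._update_fun()
    ~~~~~~~~~~~~~~~~^^
    self.f = self.fun_wrapped(xp_copy(self.x))
             ~~~~~~~~~~~~~~~~^^^^^^^^^^^^^^^^^
    return np.atleast_1d(self.fun(x))
                         ~~~~~~~~^^^
    return self.f(x, *self.args, **self.kwargs)
           ~~~~~~^^^^^^^^^^^^^^^^^^^^^^^^^^^^^^
  File "h.py", line 47, in f
    def f(p): return np.concatenate([np.array(obs[n])-p[:2]-pol[n][0]*np.array([np.cos(p[2]+np.radians(pol[n][1])),np.sin(p[2]+np.radians(pol[n][1]))]) for n in k])
                     ~~~~~~~~~~~~~~^^^^^^^^^^^^^^^^^^^^^^^^^^^^^^^^^^^^^^^^^^^^^^^^^^^^^^^^^^^^^^^^^^^^^^^^^^^^^^^^^^^^^^^^^^^^^^^^^^^^^^^^^^^^^^^^^^^^^^^^^^^^^^^^^
ValueError: need at least one array to concatenate
```

View pics/w5.png

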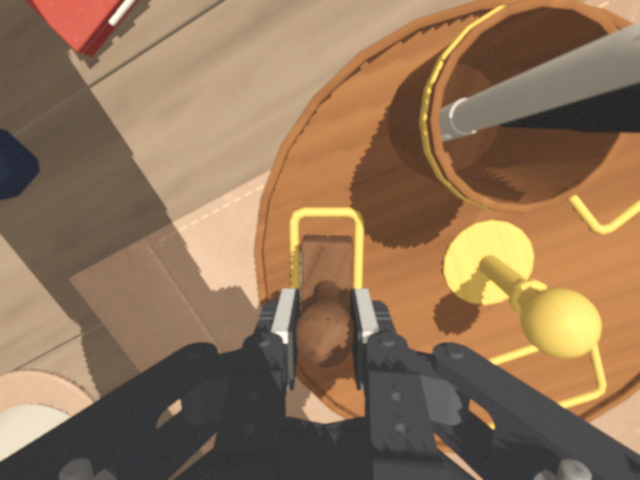

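```bash
python3 - <<'E'
from h import *
import pickle
im=pickle.load(open('w5.pkl','rb'))
a=np.radians(61.4);x=np.array([np.cos(a),np.sin(a)]);y=np.array([-x[1],x[0]])
L,Rr,T=[onz(im,p,.033)[:2]*1000 for p in [(296,260),(360,260),(328,212)]]
print('x-mid',(x@L+x@Rr)/2,'expected',x@[549.7,-71.2],'width',x@(Rr-L),'top y',y@T,'expected',y@[549.7,-71.2]+30.5)
print(go((.5497,-.0712,.0815),61.4))
E
```

```text
x-mid 201.46509174329128 expected 200.62452645947943 width 37.025234134453264 top y -486.3480623823786 expected -486.21010187813215
(array([ 0.0004,  0.0292, -0.0009]), array([ 0.02, -0.03,  0.  ]))
```

Request:
send_rows --pt "-1 0.001 0.006 -0.001 0 0 0" --pt "-1 0.001 0.012 -0.001 0 0 0" --pt "-1 0.001 0.017 -0.001 0 0 0" --pt "-1 0.001 0.021 -0.001 0 0 0" --pt "-1 0.001 0.024 -0.001 0 0 0" --pt "-1 0.001 0.026 -0.001 0 0 0" --pt "-1 0.001 0.0275 -0.001 0 0 0" --pt "-1 0.001 0.0285 -0.001 0 0 0" --pt "-1 0.001 0.0285 -0.001 0 0 0" --pt "-1 0.001 0.0285 -0.001 0 0 0"

```text
t: 7.95
tool_pos: [0.5499, -0.0707, 0.0819]
tool_rot: [-1.405, -0.834, 0.834]
contact_force: [-0.6, 0.2, -0.2]
opening: 0.0213
```

```bash
python3 - <<'E'
from h import *
st();im=get_image('wrist');save(im,'w6')
s=get_image('side');cv2.imwrite('pics/d6.png',cv2.resize(s['frame'][180:300,270:420,::-1],None,fx=5,fy=5,interpolation=cv2.INTER_CUBIC))
E
```

```text
t 7.95 pos [ 0.5499 -0.0707  0.0819] yaw 61.37 y [ 0. -0. -1.] q [-0.26  0.05  1.91 -0.    1.19 -1.33] F [-0.56  0.24 -0.2 ] op 0.0213
```

View pics/w6.png

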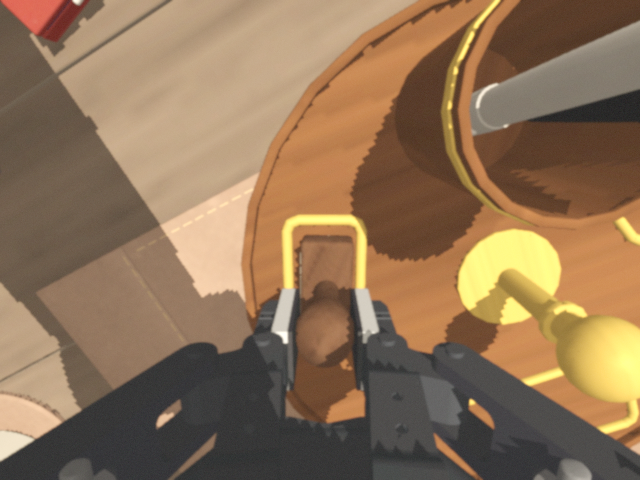

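View pics/d6.png

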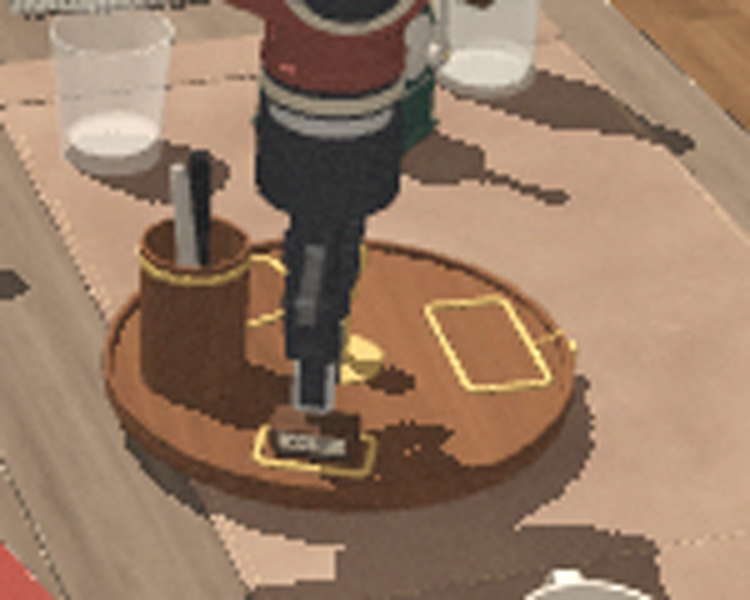

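Stamp sits centred inside the small beading in both views (wrist: block 302–353, beading 288–363). Lowering the last millimetre, releasing and rising.

Request:
send_rows --pt "-1 0 0.0008 -0.0004 0 0 0" --pt "-1 0 0.0008 -0.0004 0 0 0" --pt "-0.4 0 0.0008 -0.0004 0 0 0" --pt "-0.2 0 0.0008 -0.0004 0 0 0" --pt "-0.1 0 0.0008 -0.0004 0 0 0" --pt "0 0 -0.005 0 0 0 0" --pt "0 0 -0.04 0 0 0 0" --pt "0 0 -0.09 0 0 0 0" --pt "0 0 -0.13 0 0 0 0" --pt "0 0 -0.15 0 0 0 0"

```text
t: 9.3
tool_pos: [0.5509, -0.0709, 0.2353]
tool_rot: [-1.408, -0.837, 0.832]
contact_force: [0.5, 0.3, -1.5]
opening: 0.0425
```

```bash
python3 - <<'E'
from h import *
import pickle
st();im=get_image('wrist');save(im,'w7');pickle.dump(im,open('w7.pkl','wb'))
m,r=rects(im,.033)
for a,b in r: print(np.round(a[0],1),np.round(a[1],1),round(a[2],1))
# clock: from w1
w=pickle.load(open('w1.pkl','rb'))
cv2.imwrite('pics/w1c.png',cv2.resize(w['frame'][160:290,250:370,::-1],None,fx=4.6,fy=4.6,interpolation=cv2.INTER_CUBIC))
E
```

```text
t 9.3 pos [ 0.5509 -0.0709  0.2353] yaw 61.38 y [ 0.005 -0.001 -1.   ] q [-0.26 -0.11  1.79 -0.    1.46 -1.33] F [ 0.45  0.32 -1.47] op 0.0425
[549.3 -71.6] [33.9 56.9] 61.3
```

View pics/w7.png

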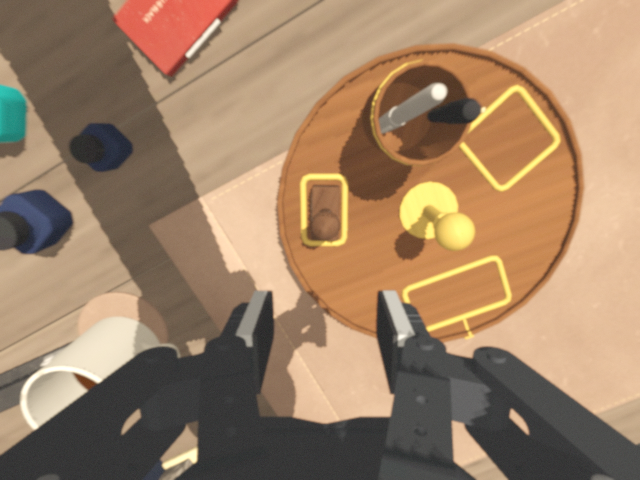

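View pics/w1c.png

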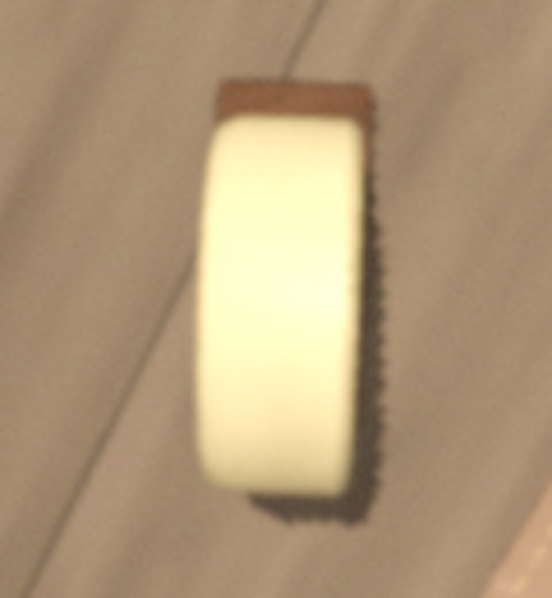

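```bash
python3 - <<'E'
from h import *
import pickle
w=pickle.load(open('w1.pkl','rb'))
p=lambda x,y:(250+x/4.6-.4,160+y/4.6-.4)
A,B=[onz(w,p(*q),.010)[:2]*1000 for q in [(217,80),(374,87)]]
v=B-A;print(A,B,np.linalg.norm(v),np.degrees(np.arctan2(v[1],v[0])))
# ridge at z .087, middle of drum; edges at left/right
L,Rr=[onz(w,p(*q),.087)[:2]*1000 for q in [(198,300),(355,300)]];v=Rr-L;print('ridge',L,Rr,np.linalg.norm(v),(L+Rr)/2)
L,Rr=[onz(w,p(*q),.049)[:2]*1000 for q in [(212,122),(362,122)]];v=Rr-L;print('far end',np.linalg.norm(v),np.degrees(np.arctan2(v[1],v[0])),(L+Rr)/2)
E0=(A+B)/2;
for yaw in (25,26,27,28):
    a=np.radians(yaw);print(yaw,'centre from foot',E0-40*np.array([-np.sin(a),np.cos(a)]))
E
```

```text
[381.80702114 271.22570423] [413.00671401 285.46771473] 34.29658435798226 24.5357109708615
ridge [396.72534142 245.38406665] [421.91766355 258.26607286] 28.29486134791353 [409.32150249 251.82506975]
far end 29.551245317138985 27.076798748012912 [398.06882906 275.76850615]
25 centre from foot [414.31159804 242.094398  ]
26 centre from foot [414.94171345 242.39494763]
27 centre from foot [415.56648756 242.70644851]
28 centre from foot [416.18573009 243.02880576]
```

```bash
python3 - <<'E'
from h import *
st();print(go((.4155,.243,.26),26),go((.4155,.243,.14),26))
import pickle
w=pickle.load(open('w7.pkl','rb'))
cv2.imwrite('pics/w7c.png',cv2.resize(w['frame'][80:270,0:150,::-1],None,fx=3.1,fy=3.1,interpolation=cv2.INTER_CUBIC))
E
```

```text
t 9.35 pos [ 0.5516 -0.0711  0.237 ] yaw 61.38 y [ 0.007 -0.002 -1.   ] q [-0.26 -0.11  1.79  0.    1.46 -1.33] F [0.57 0.35 2.57] op 0.0426
(array([ 0.2105, -0.0245,  0.2697]), array([ 0.35, 35.38,  0.21])) (array([0.2103, 0.0955, 0.2706]), array([ 0.35, 35.38,  0.21]))
```

View pics/w7c.png

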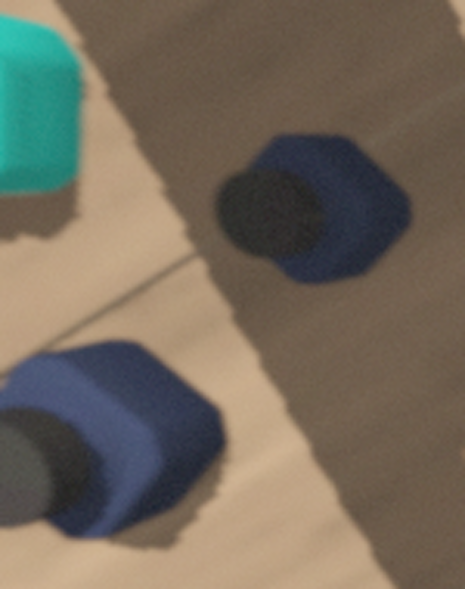

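Request:
send_rows --pt "0.3 0.04 -0.025 0.04 0 8 0" --pt "0.3 0.08 -0.025 0.09 0 16 0" --pt "0.3 0.12 -0.025 0.14 0 24 0" --pt "0.3 0.16 -0.025 0.19 0 32 0" --pt "0.3 0.2 -0.025 0.24 0 35.4 0" --pt "0.3 0.2105 -0.02 0.27 0 35.4 0" --pt "0.3 0.2105 0.03 0.27 0 35.4 0" --pt "0.3 0.2105 0.06 0.27 0 35.4 0" --pt "0.3 0.2105 0.07 0.27 0 35.4 0" --pt "0.3 0.2105 0.07 0.27 0 35.4 0"

```text
t: 10.6
tool_pos: [0.4132, 0.2432, 0.1609]
tool_rot: [-1.542, -0.354, 0.357]
contact_force: [0.0, -0.0, 0.3]
opening: 0.0554
```

```bash
python3 - <<'E'
from h import *
import pickle
st();im=get_image('wrist');save(im,'w8');pickle.dump(im,open('w8.pkl','wb'))
E
```

```text
t 10.6 pos [0.4132 0.2432 0.1609] yaw 25.96 y [-0.002 -0.001 -1.   ] q [ 0.38 -0.24  2.03  0.    1.35 -0.08] F [ 0.   -0.    0.33] op 0.0554
```

View pics/w8.png

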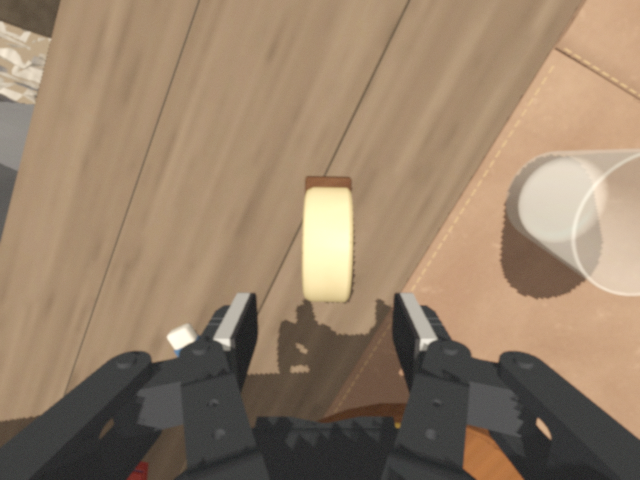

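```bash
python3 - <<'E'
from h import *
import pickle
w=pickle.load(open('w8.pkl','rb'));f=w['frame']
cv2.imwrite('pics/w8c.png',cv2.resize(f[165:310,285:370,::-1],None,fx=4,fy=4,interpolation=cv2.INTER_CUBIC))
hsv=cv2.cvtColor(f,cv2.COLOR_RGB2HSV)
m=cv2.inRange(f,(180,170,120),(255,255,235))[170:310,290:370]
for r in (195,205,220,240,260,280,295):
    c=np.where(m[r-170])[0];print(r,c.min()+290 if len(c) else None,c.max()+290 if len(c) else None)
E
```

```text
195 305 350
205 304 352
220 303 352
240 302 352
260 302 351
280 302 350
295 304 347
```

View pics/w8c.png

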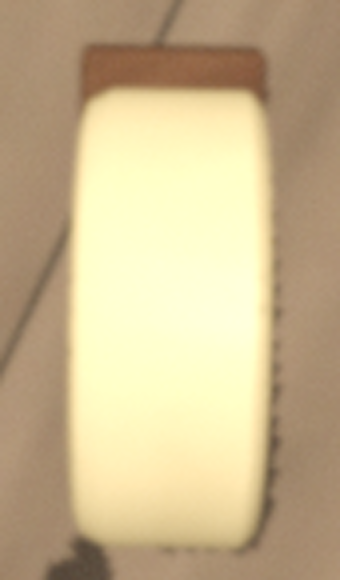

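```bash
python3 - <<'E'
from h import *
import pickle
w=pickle.load(open('w8.pkl','rb'))
p=lambda x,y:(285+x/4-.4,165+y/4-.4)
A,B=[onz(w,p(*q),.010)[:2]*1000 for q in [(82,45),(266,49)]]
v=B-A;print(A,B,np.linalg.norm(v),np.degrees(np.arctan2(v[1],v[0])))
a=np.radians(26);x=np.array([np.cos(a),np.sin(a)]);y=np.array([-x[1],x[0]]);E0=(A+B)/2
print('c foot',E0-40*y, 'x',x@E0)
L,Rr=[onz(w,q,.087)[:2]*1000 for q in [(301.6,240),(352.4,240)]];print('ridge x',x@(L+Rr)/2,x@(Rr-L),'drum at z87 y',y@L)
# far & near silhouettes of the drum (rows 187 and 301) -> cylinder radius 38 at z49
c,_=ray(w,(0,0));c=c*1000
cy,cz=y@c[:2],c[2]
for r in (187,301.5):
    _,d=ray(w,(327,r));dy,dz=y@d[:2],d[2];print('ang',np.degrees(np.arctan2(dy,-dz)))
al=[np.arctan2(y@ray(w,(327,r))[1][:2],-ray(w,(327,r))[1][2]) for r in (187,301.5)]
m=sum(al)/2;D=38/np.sin(abs(al[0]-al[1])/2);print('drum centre y',cy+D*np.sin(m),'z',cz-D*np.cos(m),'foot y',y@E0-40)
print(y@[413.2,243.2],x@[413.2,243.2])
E
```

```text
[382.20251812 271.51549865] [413.10895629 285.74684653] 34.0255666045999 24.724438566905906
c foot [415.19058308 242.67941074] x 479.55447573940444
ridge x 478.49414328833694 28.548870593620837 drum at z87 y 50.07332891689303
ang -8.625691931377425
ang -26.04198065067193
drum centre y 35.64089378608742 z 48.578335499182174 foot y 36.11123748910106
37.451754206710625 477.9935628299194
```

```bash
python3 - <<'E'
from h import *
st();print(go((.4145,.242,.045),25.5))
E
```

```text
t 10.65 pos [0.414  0.2435 0.1622] yaw 25.96 y [ 0.  0. -1.] q [ 0.38 -0.24  2.03  0.    1.35 -0.08] F [ 0.07 -0.33  0.8 ] op 0.0554
(array([-0.0003,  0.1172, -0.0015]), array([0.  , 0.46, 0.02]))
```

Request:
send_rows --newtons 40 --pt "0.3 0 0.04 -0.0015 0 0.5 0" --pt "0.3 0 0.07 -0.0015 0 0.5 0" --pt "0.3 0 0.095 -0.0015 0 0.5 0" --pt "0.3 0 0.11 -0.0015 0 0.5 0" --pt "0.3 0 0.117 -0.0015 0 0.5 0" --pt "0.3 0 0.117 -0.0015 0 0.5 0" --pt "-0.2 0 0.117 -0.0015 0 0.5 0" --pt "-1 0 0.117 -0.0015 0 0.5 0" --pt "-1 0 0.117 -0.0015 0 0.5 0" --pt "-1 0 0.117 -0.0015 0 0.5 0"

```text
t: 11.9
tool_pos: [0.4152, 0.2425, 0.046]
tool_rot: [-1.542, -0.35, 0.347]
contact_force: [-0.8, -0.4, 6.4]
opening: 0.0276
```

```bash
python3 - <<'E'
from h import *
st();im=get_image('wrist');save(im,'w9')
print(go((.4145,.242,.045),25.5))
E
```

```text
t 11.9 pos [0.4152 0.2425 0.046 ] yaw 25.48 y [ 0.002  0.001 -1.   ] q [ 0.37 -0.08  2.1  -0.    1.12 -0.07] F [-0.81 -0.4   6.41] op 0.0276
(array([-0.0008,  0.0009, -0.0002]), array([ 0.01, -0.03,  0.11]))
```

View pics/w9.png

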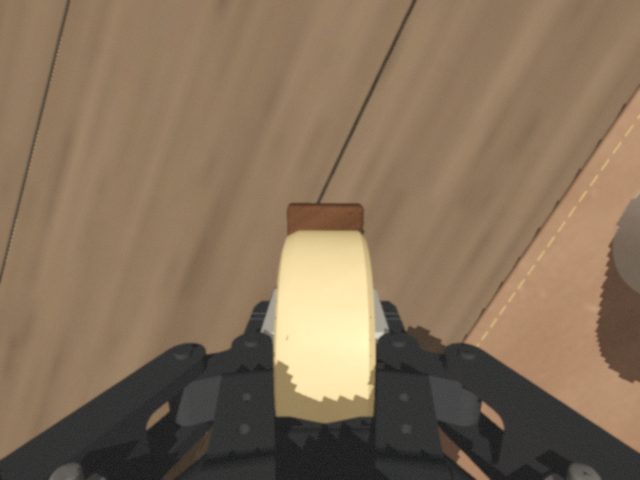

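```bash
python3 - <<'E'
from h import *
st();print(go((.415,.242,.20),25.5),go((.62,.08,.20),115))
E
```

```text
t 11.95 pos [0.4151 0.2425 0.0459] yaw 25.47 y [ 0.002  0.001 -1.   ] q [ 0.37 -0.08  2.1   0.    1.12 -0.07] F [-0.43  0.24  6.28] op 0.0274
(array([-1.000e-04, -1.541e-01, -4.000e-04]), array([ 0.01, -0.03,  0.11])) (array([ 0.1153, -0.1538, -0.2348]), array([ 9.000e-02, -8.953e+01,  8.000e-02]))
```

Request:
send_rows --pt "-1 0 -0.01 0 0 0 0" --pt "-1 0 -0.04 0 0 0 0" --pt "-1 0 -0.08 0 0 -10 0" --pt "-1 0 -0.12 0 0 -20 0" --pt "-1 0.01 -0.15 -0.03 0 -30 0" --pt "-1 0.03 -0.16 -0.07 0 -40 0" --pt "-1 0.05 -0.16 -0.11 0 -50 0" --pt "-1 0.07 -0.16 -0.15 0 -60 0" --pt "-1 0.09 -0.16 -0.19 0 -70 0" --pt "-1 0.11 -0.16 -0.225 0 -80 0"

```text
t: 13.2
tool_pos: [0.6106, 0.0851, 0.2037]
tool_rot: [-1.064, -1.407, 1.41]
contact_force: [0.1, 0.7, -3.1]
opening: 0.0275
```

```bash
python3 - <<'E'
from h import *
st();im=get_image('wrist');save(im,'w10')
print(go((.684,.001,.20),173.4))
E
```

```text
t 13.2 pos [0.6106 0.0851 0.2037] yaw 105.77 y [-0.002 -0.    -1.   ] q [ 0.02  0.06  1.67  0.    1.41 -1.83] F [ 0.09  0.75 -3.12] op 0.0275
(array([-0.0971,  0.0042, -0.0451]), array([-6.000e-02, -6.753e+01, -2.000e-01]))
```

View pics/w10.png

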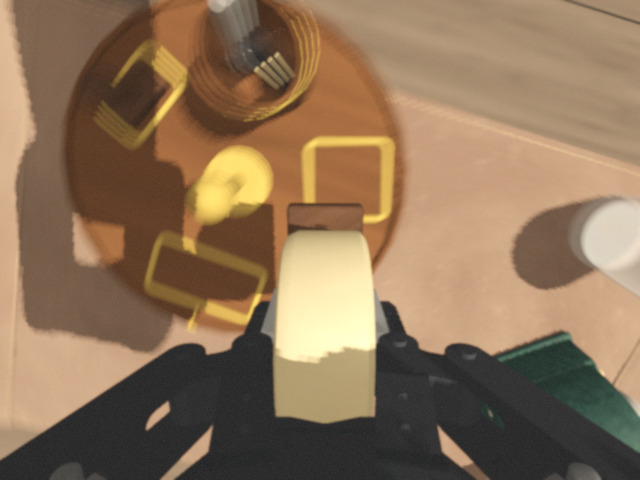

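Request:
send_rows --pt "-1 -0.01 0 -0.005 0 -9 0" --pt "-1 -0.025 0 -0.012 0 -18 0" --pt "-1 -0.045 0 -0.022 0 -27 0" --pt "-1 -0.065 0 -0.032 0 -36 0" --pt "-1 -0.082 0 -0.039 0 -45 0" --pt "-1 -0.092 0 -0.043 0 -54 0" --pt "-1 -0.097 0 -0.045 0 -62 0" --pt "-1 -0.097 0.004 -0.045 0 -67.5 0" --pt "-1 -0.097 0.012 -0.045 0 -67.5 0" --pt "-1 -0.097 0.02 -0.045 0 -67.5 0"

```text
t: 14.5
tool_pos: [0.679, 0.005, 0.1835]
tool_rot: [-0.132, -2.157, 2.157]
contact_force: [0.4, 0.0, -3.3]
opening: 0.0276
```

```bash
python3 - <<'E'
from h import *
import pickle
st();im=get_image('wrist');save(im,'w11');pickle.dump(im,open('w11.pkl','wb'))
m,r=rects(im,.033)
for a,b in r: print(np.round(a[0],1),np.round(a[1],1),round(a[2],1))
d=get_image('side');cv2.imwrite('pics/d11.png',cv2.resize(d['frame'][150:300,270:430,::-1],None,fx=4,fy=4,interpolation=cv2.INTER_CUBIC))
print(go((.684,.001,.10),173.4))
E
```

```text
t 14.5 pos [0.679  0.005  0.1835] yaw 172.89 y [-0.002  0.    -1.   ] q [-0.1   0.22  1.53  0.    1.39 -3.12] F [ 0.41  0.03 -3.26] op 0.0276
[602.5  28.4] [13.1 24.6] 82.8
(array([-0.0063,  0.0825,  0.0034]), array([-0.  , -0.47,  0.21]))
```

View pics/w11.png

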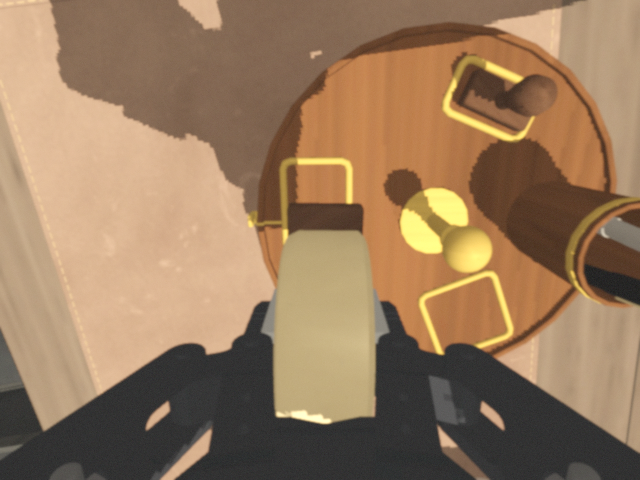

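View pics/d11.png

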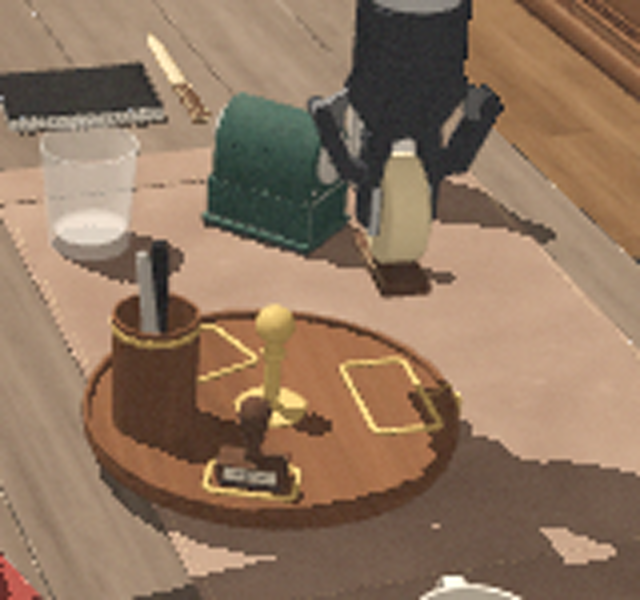

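```bash
python3 - <<'E'
from h import *
import pickle
im=pickle.load(open('w11.pkl','rb'));f=im['frame']
hsv=cv2.cvtColor(f,cv2.COLOR_RGB2HSV);m=cv2.inRange(hsv,(18,100,90),(38,255,255))
for r in (175,185,195): print(r,np.where(m[r,270:365])[0]+270)
for c in (300,315,330): print(c,np.where(m[150:180,c])[0]+150)
a=np.radians(173.4);x=np.array([np.cos(a),np.sin(a)]);z=np.array([-x[1],x[0]])
t=np.array([684.1,1.2]);print('exp centre',x@t,'exp edge z',z@t+46.5)
E
```

```text
175 [280 281 282 283 284 285 286 345 346 347 348 349 350 351 352]
185 [280 281 282 283 284 285 286 345 346 347 348 349 350 351 352]
195 [280 281 282 283 284 285 286 287 345 346 347 348 349 350 351 352]
300 [157 158 159 160 161 162 163 164]
315 [157 158 159 160 161 162 163 164]
330 [157 158 159 160 161 162 163 164]
exp centre -679.4283843666399 exp edge z -33.32055197089056
```

```bash
python3 - <<'E'
from h import *
import pickle
im=pickle.load(open('w11.pkl','rb'))
a=np.radians(173.4);x=np.array([np.cos(a),np.sin(a)]);z=np.array([-x[1],x[0]])
for r in (175,195):
    L,Rr=[onz(im,(u,r),.033)[:2]*1000 for u in (283.2,348.5)];print('c',x@(L+Rr)/2,'w',x@(Rr-L))
T=onz(im,(316,160.5),.033)[:2]*1000;print('edge',z@T)
T1,T2=[onz(im,(u,160.5),.033)[:2] for u in (290,340)];v=T2-T1;print('edge yaw',np.degrees(np.arctan2(v[1],v[0])))
st();print(go((.684,.001,.10),172.3),go((.684,.001,.085),172.3))
E
```

```text
c -679.1703912990542 w 48.16481461003466
c -679.4067399643463 w 48.90678549202293
edge -32.76089218088574
edge yaw 172.8663281634107
t 14.6 pos [0.6784 0.0051 0.1825] yaw 172.93 y [-0.004  0.    -1.   ] q [-0.1   0.22  1.53 -0.    1.39 -3.12] F [-0.11  0.   -3.24] op 0.0278
(array([-0.0063,  0.0825,  0.0034]), array([-0.01,  0.63,  0.21])) (array([-0.0064,  0.0975,  0.0034]), array([-0.01,  0.63,  0.21]))
```

Request:
send_rows --pt "-1 -0.003 0.005 0.002 0 0.6 0" --pt "-1 -0.006 0.015 0.0034 0 0.6 0" --pt "-1 -0.0063 0.03 0.0034 0 0.6 0" --pt "-1 -0.0063 0.045 0.0034 0 0.6 0" --pt "-1 -0.0063 0.06 0.0034 0 0.6 0" --pt "-1 -0.0063 0.075 0.0034 0 0.6 0" --pt "-1 -0.0063 0.085 0.0034 0 0.6 0" --pt "-1 -0.0063 0.09 0.0034 0 0.6 0" --pt "-1 -0.0063 0.092 0.0034 0 0.6 0" --pt "-1 -0.0063 0.092 0.0034 0 0.6 0"

```text
t: 15.85
tool_pos: [0.6858, 0.0007, 0.0933]
tool_rot: [-0.144, -2.153, 2.153]
contact_force: [-0.6, -0.1, -2.8]
opening: 0.0276
```

```bash
python3 - <<'E'
from h import *
import pickle
st();im=get_image('wrist');save(im,'w12');pickle.dump(im,open('w12.pkl','wb'))
d=get_image('side');cv2.imwrite('pics/d12.png',cv2.resize(d['frame'][150:300,270:430,::-1],None,fx=4,fy=4,interpolation=cv2.INTER_CUBIC))
print(go((.684,.001,.077),172.3))
E
```

```text
t 15.85 pos [0.6858 0.0007 0.0933] yaw 172.37 y [ 0.001 -0.    -1.   ] q [-0.11  0.32  1.58  0.    1.25 -3.12] F [-0.61 -0.13 -2.83] op 0.0276
(array([ 0.002 ,  0.0165, -0.    ]), array([ 0.  ,  0.08, -0.07]))
```

View pics/w12.png

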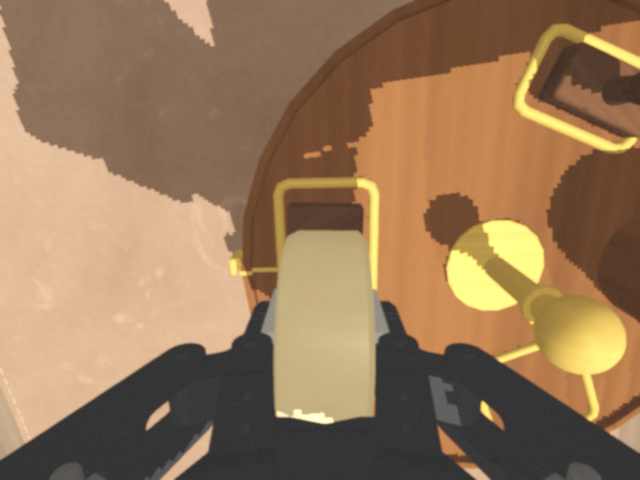

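View pics/d12.png

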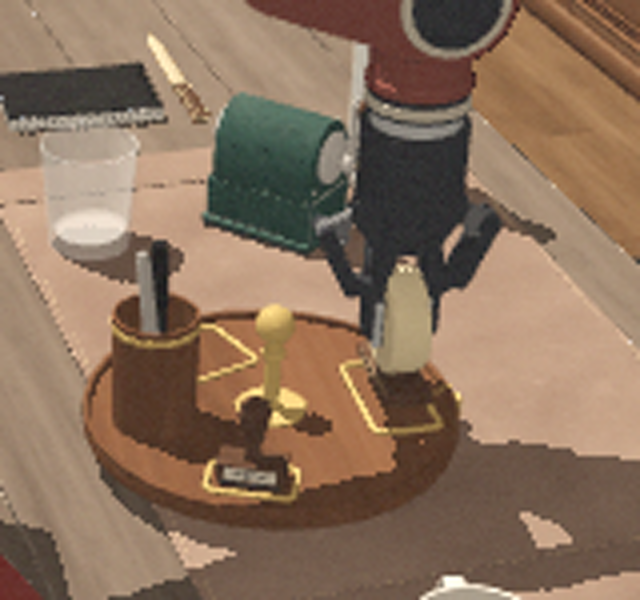

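Request:
send_rows --pt "-1 0.001 0.003 0 0 0 0" --pt "-1 0.002 0.006 0 0 0 0" --pt "-1 0.002 0.009 0 0 0 0" --pt "-1 0.002 0.011 0 0 0 0" --pt "-1 0.002 0.0125 0 0 0 0" --pt "-1 0.002 0.0135 0 0 0 0" --pt "-1 0.002 0.0142 0 0 0 0" --pt "-1 0.002 0.0148 0 0 0 0" --pt "-1 0.002 0.0148 0 0 0 0" --pt "-1 0.002 0.0148 0 0 0 0"

```text
t: 17.2
tool_pos: [0.6835, 0.001, 0.0781]
tool_rot: [-0.144, -2.153, 2.153]
contact_force: [0.2, 0.2, -2.9]
opening: 0.0277
```

```bash
python3 - <<'E'
from h import *
import pickle
st();im=get_image('wrist');save(im,'w13');pickle.dump(im,open('w13.pkl','wb'))
print(go((.684,.001,.077),172.3))
E
```

```text
t 17.2 pos [0.6835 0.001  0.0781] yaw 172.37 y [ 0. -0. -1.] q [-0.11  0.33  1.59 -0.    1.22 -3.12] F [ 0.21  0.21 -2.89] op 0.0277
(array([-0.0005,  0.0011, -0.0001]), array([ 0.  ,  0.08, -0.  ]))
```

View pics/w13.png

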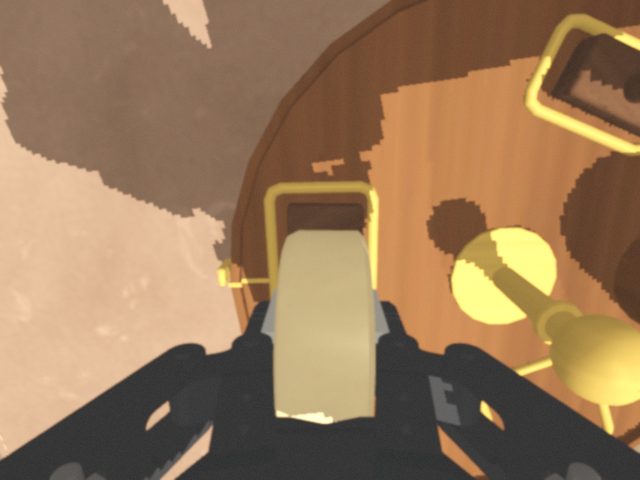

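```bash
python3 - <<'E'
from h import *
import pickle
im=pickle.load(open('w13.pkl','rb'))
a=np.radians(172.9);x=np.array([np.cos(a),np.sin(a)]);z=np.array([-x[1],x[0]])
P=lambda u,v,h:onz(im,(u,v),h)[:2]*1000
print('bead c',[(x@(P(l,r,.033)+P(q,r,.033))/2) for l,q,r in [(271,373,240),]],'w',x@(P(373,240,.033)-P(271,240,.033)))
print('foot c',x@(P(288,215,.0422)+P(363,215,.0422))/2,'w',x@(P(363,215,.0422)-P(288,215,.0422)))
print('bead edge-46.5',z@P(325,188,.033)-46.5,'foot edge-40',z@P(325,204,.0422)-40)
E
```

```text
bead c [np.float64(-678.6687919864972)] w 49.107649592986
foot c -676.8778668781439 w 33.51265007151787
bead edge-46.5 -85.56174816075485 foot edge-40 -84.7491360980815
```

Request:
send_rows --pt "-1 -0.0008 0 -0.0004 0 0 0" --pt "-1 -0.0017 0 -0.0008 0 0 0" --pt "-1 -0.0017 0.0003 -0.0008 0 0 0" --pt "-1 -0.0017 0.0006 -0.0008 0 0 0" --pt "-1 -0.0017 0.0009 -0.0008 0 0 0" --pt "-1 -0.0017 0.0012 -0.0008 0 0 0" --pt "-1 -0.0017 0.0015 -0.0008 0 0 0" --pt "-1 -0.0017 0.0018 -0.0008 0 0 0" --pt "-1 -0.0017 0.0018 -0.0008 0 0 0" --pt "-1 -0.0017 0.0018 -0.0008 0 0 0"

```text
t: 18.5
tool_pos: [0.6856, 0.0015, 0.0778]
tool_rot: [-0.144, -2.153, 2.153]
contact_force: [-4.4, 0.7, 6.9]
opening: 0.0277
```

```bash
python3 - <<'E'
from h import *
st()
d=get_image('side');cv2.imwrite('pics/d14.png',cv2.resize(d['frame'][150:300,270:430,::-1],None,fx=4,fy=4,interpolation=cv2.INTER_CUBIC))
E
```

```text
t 18.5 pos [0.6856 0.0015 0.0778] yaw 172.38 y [ 0. -0. -1.] q [-0.11  0.34  1.58 -0.    1.22 -3.11] F [-4.4   0.71  6.89] op 0.0277
```

View pics/d14.png

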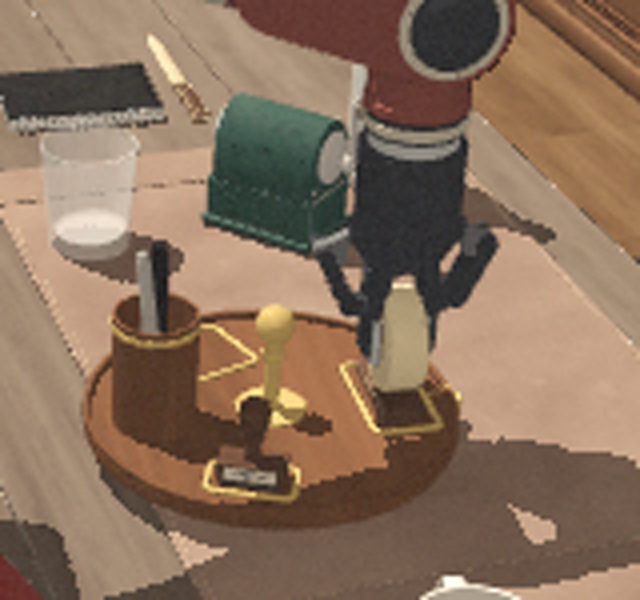

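Request:
send_rows --newtons 20 --pt "-1 0 -0.0005 0 0 0 0" --pt "-1 0 -0.001 0 0 0 0" --pt "-0.3 0 -0.001 0 0 0 0" --pt "-0.25 0 -0.001 0 0 0 0" --pt "-0.15 0 -0.001 0 0 0 0" --pt "-0.05 0 -0.001 0 0 0 0" --pt "0.05 0 -0.001 0 0 0 0" --pt "0.15 0 -0.001 0 0 0 0" --pt "0.15 0 -0.001 0 0 0 0" --pt "0.15 0 -0.001 0 0 0 0"

```text
t: 19.8
tool_pos: [0.6853, 0.0015, 0.0772]
tool_rot: [-0.143, -2.153, 2.153]
contact_force: [-0.1, -0.6, -0.1]
opening: 0.0495
```

```bash
python3 - <<'E'
from h import *
st();im=get_image('wrist');save(im,'w15')
E
```

```text
t 19.8 pos [0.6853 0.0015 0.0772] yaw 172.38 y [ 0. -0. -1.] q [-0.11  0.34  1.58 -0.    1.22 -3.11] F [-0.1  -0.57 -0.07] op 0.0495
```

View pics/w15.png

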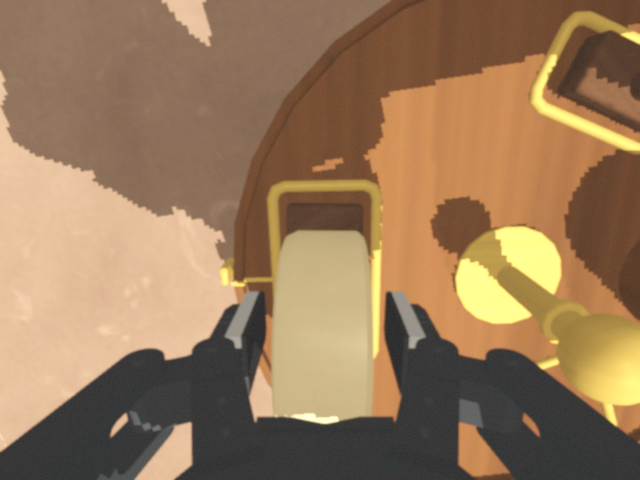

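Clock released and standing inside its beading, the brass line still meeting the pointer at (230,275). Rising and heading for the ink bottle.

```bash
python3 - <<'E'
from h import *
st();print(go((.685,.0015,.20),172.3),go((.43,-.29,.22),14))
E
```

```text
t 19.85 pos [0.6853 0.0016 0.0772] yaw 172.37 y [-0.  0. -1.] q [-0.11  0.34  1.58  0.    1.22 -3.11] F [ 0.53 -0.3   0.48] op 0.0489
(array([ 3.000e-04, -1.228e-01,  1.000e-04]), array([0.  , 0.07, 0.  ])) (array([ 0.2143, -0.1428,  0.3229]), array([ -0.  , 158.37,   0.  ]))
```

Request:
send_rows --pt "0.2 0 -0.02 0 0 0 0" --pt "0.3 0 -0.07 0 0 0 0" --pt "0.3 0 -0.11 0 0 5 0" --pt "0.3 0 -0.14 0.01 0 15 0" --pt "0.3 0.01 -0.143 0.05 0 25 0" --pt "0.3 0.04 -0.143 0.1 0 35 0" --pt "0.3 0.08 -0.143 0.15 0 45 0" --pt "0.3 0.12 -0.143 0.2 0 55 0" --pt "0.3 0.15 -0.143 0.24 0 65 0" --pt "0.3 0.18 -0.143 0.28 0 75 0"

```text
t: 21.1
tool_pos: [0.4686, -0.2534, 0.2222]
tool_rot: [-1.152, -1.3, 1.3]
contact_force: [0.4, 0.3, -0.8]
opening: 0.0554
```

```bash
python3 - <<'E'
from h import *
st();print(go((.43,-.29,.20),14))
E
```

```text
t 21.1 pos [ 0.4686 -0.2534  0.2222] yaw 97.03 y [ 0.002 -0.002 -1.   ] q [-0.64 -0.16  1.85 -0.    1.44 -2.33] F [ 0.35  0.35 -0.8 ] op 0.0554
(array([-0.0315,  0.0222,  0.0428]), array([ 1.800e-01,  8.303e+01, -1.000e-02]))
```

Request:
send_rows --pt "0.3 -0.01 0.005 0.01 0 10 0" --pt "0.3 -0.02 0.01 0.02 0 20 0" --pt "0.3 -0.03 0.02 0.04 0 30 0" --pt "0.3 -0.0315 0.022 0.043 0 40 0" --pt "0.3 -0.0315 0.022 0.043 0 50 0" --pt "0.3 -0.0315 0.022 0.043 0 60 0" --pt "0.3 -0.0315 0.022 0.043 0 70 0" --pt "0.3 -0.0315 0.022 0.043 0 80 0" --pt "0.3 -0.0315 0.022 0.043 0 83 0" --pt "0.3 -0.0315 0.022 0.043 0 83 0"

```text
t: 22.35
tool_pos: [0.4315, -0.2891, 0.1998]
tool_rot: [-1.563, -0.199, 0.196]
contact_force: [0.6, 0.1, -0.5]
opening: 0.0556
```

```bash
python3 - <<'E'
from h import *
import pickle
st();im=get_image('wrist');save(im,'w16');pickle.dump(im,open('w16.pkl','wb'))
s=get_image('scene');cv2.imwrite('pics/s16.png',cv2.resize(s['frame'][170:310,240:440,::-1],None,fx=4,fy=4,interpolation=cv2.INTER_CUBIC))
E
```

```text
t 22.35 pos [ 0.4315 -0.2891  0.1998] yaw 14.42 y [ 0.002 -0.001 -1.   ] q [-0.73 -0.17  1.9   0.    1.41 -0.99] F [ 0.57  0.08 -0.47] op 0.0556
```

View pics/w16.png

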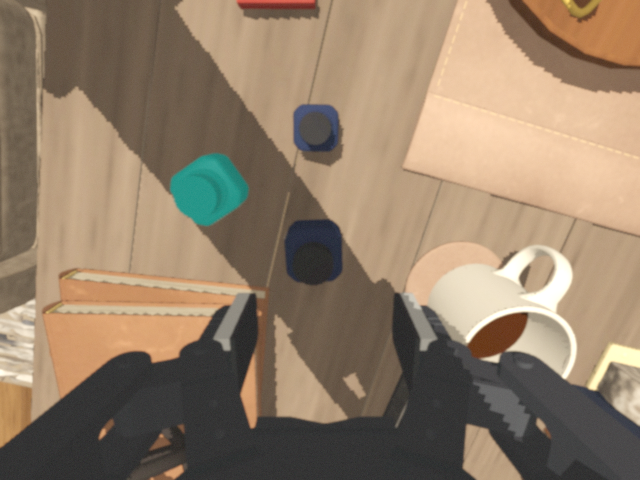

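View pics/s16.png

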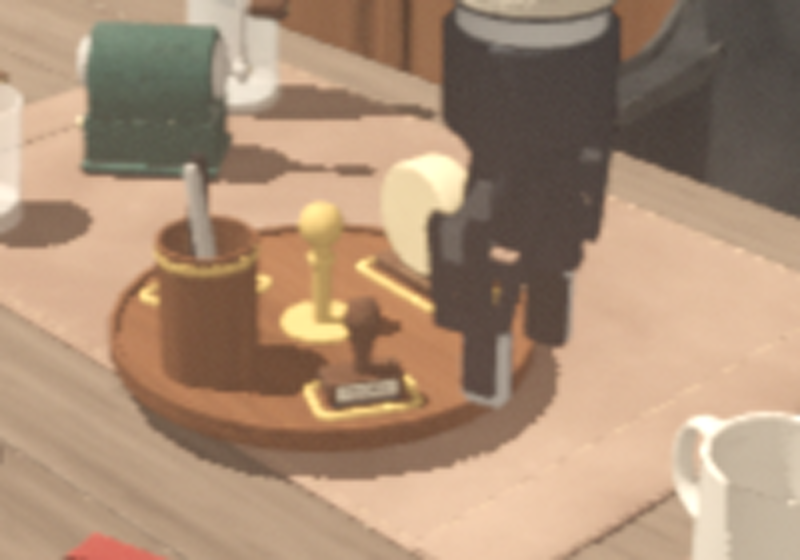

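```bash
python3 - <<'E'
from h import *
import pickle
im=pickle.load(open('w16.pkl','rb'));f=im['frame']
cv2.imwrite('pics/w16c.png',cv2.resize(f[200:320,240:380,::-1],None,fx=5,fy=5,interpolation=cv2.INTER_CUBIC))
E
```

```text
(no output)
```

View pics/w16c.png

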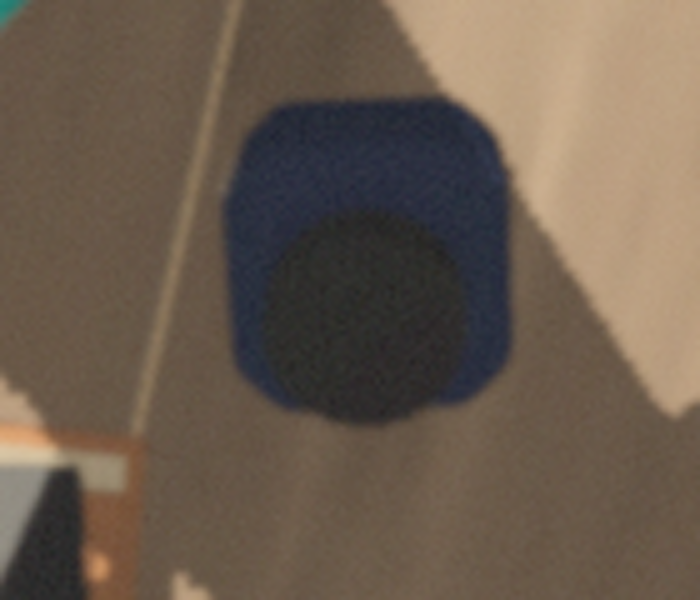

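```bash
python3 - <<'E'
from h import *
import pickle
im=pickle.load(open('w16.pkl','rb'))
o=st();yaw=14.4
p=lambda x,y:(240+x/5-.4,200+y/5-.4)
P=lambda x,y,h:onz(im,p(x,y),h)[:2]*1000
dirr=lambda v:np.degrees(np.arctan2(v[1],v[0]))
print('left',dirr(P(225,200,.03)-P(235,350,.03))-90,'right',dirr(P(508,190,.03)-P(512,350,.03))-90,'top',dirr(P(445,98,.0)-P(270,103,.0)))
a=np.radians(15.5);x=np.array([np.cos(a),np.sin(a)]);z=np.array([-x[1],x[0]])
for h in (0,.034): print(h,'x',x@(P(229,270,h)+P(510,270,h))/2,'w',x@(P(510,270,h)-P(229,270,h)),'far edge z -24',z@P(358,100,h)-24)
C=P(365,317,.058);print('cap',C,x@C,z@C,'cap r',x@(P(466,317,.058)-P(262,317,.058)))
for h in (.02,.03,.04): q=P(145,433,h);print('book corner',h,x@q-x@C,z@q-z@C)
print('turq near',[ (x@onz(im,q,.02)[:2]*1000-x@C,z@onz(im,q,.02)[:2]*1000-z@C) for q in [(248,190),(215,225)]])
print('mug',[ (x@onz(im,q,.05)[:2]*1000-x@C) for q in [(430,290)]])
E
```

```text
t 22.45 pos [ 0.4314 -0.289   0.1993] yaw 14.42 y [ 0.001 -0.001 -1.   ] q [-0.73 -0.17  1.91  0.    1.41 -0.99] F [ 0.1  -0.07 -0.33] op 0.0555
left 16.28454041581149 right 16.499562762344183 top 16.06818571336496
0 x 326.9038823926955 w 51.918239599238916 far edge z -24 -424.18967658815444
0.034 x 328.17548876841255 w 46.518937566084766 far edge z -24 -415.93205525349094
cap [ 428.54938243 -317.29162934] 328.17073584581885 -420.2767176097257 cap r 31.243704897370392
book corner 0.02 -41.37405372681303 -35.28690660003679
book corner 0.03 -39.6689810910371 -30.8958442362935
book corner 0.04 -37.96390845526122 -26.504781872550097
turq near [(np.float64(-52.9820759453753), np.float64(51.0366378713249)), (np.float64(-83.27524103076817), np.float64(21.826649465488572))]
mug [np.float64(93.7100124556647)]
```

```bash
python3 - <<'E'
from h import *
st();print(go((.4285,-.3173,.021),16.3))
E
```

```text
t 22.45 pos [ 0.4314 -0.289   0.1993] yaw 14.42 y [ 0.001 -0.001 -1.   ] q [-0.73 -0.17  1.91  0.    1.41 -0.99] F [ 0.1  -0.07 -0.33] op 0.0555
(array([-0.0099,  0.1783, -0.0264]), array([ 0.07, -1.88,  0.05]))
```

Request:
send_rows --pt "0.5 -0.01 0.03 -0.0264 0 -1.9 0" --pt "0.5 -0.01 0.06 -0.0264 0 -1.9 0" --pt "0.5 -0.01 0.09 -0.0264 0 -1.9 0" --pt "0.5 -0.01 0.09 -0.0264 0 -1.9 0" --pt "0.5 -0.01 0.09 -0.0264 0 -1.9 0" --pt "0.5 -0.01 0.105 -0.0264 0 -1.9 0" --pt "0.5 -0.01 0.12 -0.0264 0 -1.9 0" --pt "0.5 -0.01 0.125 -0.0264 0 -1.9 0" --pt "0.5 -0.01 0.125 -0.0264 0 -1.9 0" --pt "0.5 -0.01 0.125 -0.0264 0 -1.9 0"

```text
t: 23.7
tool_pos: [0.4282, -0.3171, 0.0735]
tool_rot: [-1.56, -0.223, 0.223]
contact_force: [0.4, -0.4, 1.0]
opening: 0.0637
```

```bash
python3 - <<'E'
from h import *
import pickle
st();im=get_image('wrist');save(im,'w17');pickle.dump(im,open('w17.pkl','wb'))
print(go((.4285,-.3173,.021),16.3))
E
```

```text
t 23.7 pos [ 0.4282 -0.3171  0.0735] yaw 16.28 y [ 0. -0. -1.] q [-0.78  0.01  1.96 -0.    1.17 -1.06] F [ 0.36 -0.35  0.96] op 0.0637
(array([ 0.0001,  0.0527, -0.0001]), array([ 0.05, -0.02,  0.03]))
```

View pics/w17.png

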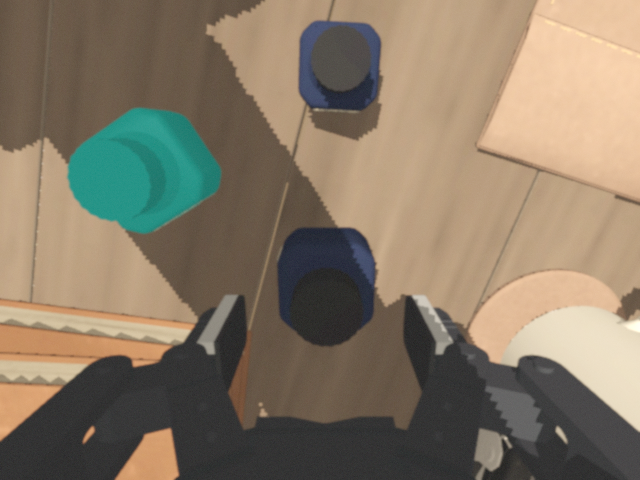

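Request:
send_rows --newtons 30 --pt "0.35 0 0.015 0 0 0 0" --pt "0.35 0 0.028 0 0 0 0" --pt "0.35 0 0.04 0 0 0 0" --pt "0.35 0 0.048 0 0 0 0" --pt "0.35 0 0.0527 0 0 0 0" --pt "0.35 0 0.0527 0 0 0 0" --pt "0.1 0 0.0527 0 0 0 0" --pt "-0.5 0 0.0527 0 0 0 0" --pt "-1 0 0.0527 0 0 0 0" --pt "-1 0 0.0527 0 0 0 0"

```text
t: 25.0
tool_pos: [0.4284, -0.3173, 0.0211]
tool_rot: [-1.56, -0.224, 0.222]
contact_force: [-0.3, 1.0, 1.5]
opening: 0.0468
```

```bash
python3 - <<'E'
from h import *
import pickle
st();im=get_image('wrist');save(im,'w18');pickle.dump(im,open('w18.pkl','wb'))
E
```

```text
t 25.0 pos [ 0.4284 -0.3173  0.0211] yaw 16.27 y [ 0.001 -0.001 -1.   ] q [-0.78  0.09  1.98  0.    1.07 -1.06] F [-0.29  1.04  1.49] op 0.0468
```

View pics/w18.png

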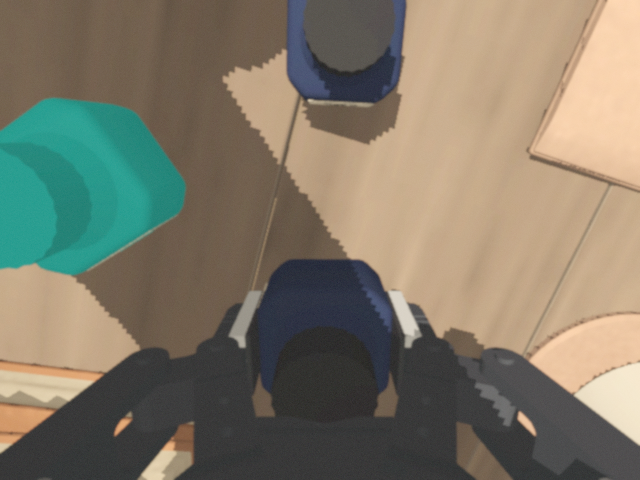

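```bash
python3 - <<'E'
from h import *
o=st()
for p in [(.4284,-.3173,.12),(.49,-.22,.22),(.60,0,.22),(.5712,.0962,.22),(.5712,.0962,.15)]: print(p,go(p,15.4,o))
E
```

```text
t 25.05 pos [ 0.4284 -0.3172  0.0211] yaw 16.28 y [ 0.001 -0.001 -1.   ] q [-0.78  0.09  1.98  0.    1.07 -1.06] F [0.26 0.49 2.4 ] op 0.0469
(0.4284, -0.3173, 0.12) (array([ 0.    , -0.0989, -0.0002]), array([0.05, 0.88, 0.03]))
(0.49, -0.22, 0.22) (array([ 0.0865, -0.199 ,  0.0759]), array([0.05, 0.88, 0.03]))
(0.6, 0, 0.22) (array([ 0.2538, -0.199 ,  0.2562]), array([0.05, 0.88, 0.03]))
(0.5712, 0.0962, 0.22) (array([ 0.2531, -0.1991,  0.3567]), array([0.05, 0.88, 0.03]))
(0.5712, 0.0962, 0.15) (array([ 0.253 , -0.1291,  0.3567]), array([0.05, 0.88, 0.03]))
```

Request:
send_rows --pt "-1 0 -0.015 0 0 0 0" --pt "-1 0 -0.05 0 0 0 0" --pt "-1 0 -0.1 0 0 0 0" --pt "-1 0.02 -0.15 0.02 0 0.9 0" --pt "-1 0.06 -0.19 0.05 0 0.9 0" --pt "-1 0.1 -0.2 0.09 0 0.9 0" --pt "-1 0.14 -0.2 0.13 0 0.9 0" --pt "-1 0.18 -0.2 0.17 0 0.9 0" --pt "-1 0.22 -0.2 0.21 0 0.9 0" --pt "-1 0.2538 -0.2 0.25 0 0.9 0"

```text
t: 26.3
tool_pos: [0.6019, -0.0039, 0.2209]
tool_rot: [-1.561, -0.211, 0.211]
contact_force: [0.1, -0.3, -1.8]
opening: 0.0468
```

```bash
python3 - <<'E'
from h import *
import pickle
o=st();im=get_image('wrist');save(im,'w19');pickle.dump(im,open('w19.pkl','wb'))
m,r=rects(im,.033)
for a,b in r: print(np.round(a[0],1),np.round(a[1],1),round(a[2],1))
for p in [(.5712,.0962,.22),(.5712,.0962,.12)]: print(p,go(p,15.4,o))
E
```

```text
t 26.3 pos [ 0.6019 -0.0039  0.2209] yaw 15.4 y [-0. -0. -1.] q [-0.13  0.01  1.69 -0.    1.43 -0.4 ] F [ 0.08 -0.33 -1.79] op 0.0468
[572.8 100.4] [55.7 54.2] 15.4
(0.5712, 0.0962, 0.22) (array([-0.003 ,  0.0009,  0.1047]), array([ 0.  , -0.  , -0.01]))
(0.5712, 0.0962, 0.12) (array([-0.003 ,  0.1009,  0.1047]), array([ 0.  , -0.  , -0.01]))
```

View pics/w19.png

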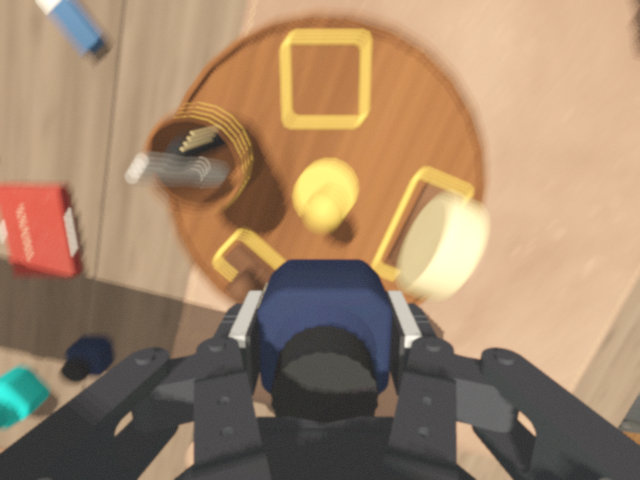

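Request:
send_rows --pt "-1 -0.003 0 0.04 0 0 0" --pt "-1 -0.003 0 0.075 0 0 0" --pt "-1 -0.003 0 0.1 0 0 0" --pt "-1 -0.003 0.02 0.1047 0 0 0" --pt "-1 -0.003 0.05 0.1047 0 0 0" --pt "-1 -0.003 0.08 0.1047 0 0 0" --pt "-1 -0.003 0.1 0.1047 0 0 0" --pt "-1 -0.003 0.11 0.1047 0 0 0" --pt "-1 -0.003 0.11 0.1047 0 0 0" --pt "-1 -0.003 0.11 0.1047 0 0 0"

```text
t: 27.6
tool_pos: [0.5719, 0.0943, 0.1119]
tool_rot: [-1.561, -0.212, 0.209]
contact_force: [0.4, 0.7, -1.1]
opening: 0.0464
```

```bash
python3 - <<'E'
from h import *
import pickle
o=st();im=get_image('wrist');save(im,'w20');pickle.dump(im,open('w20.pkl','wb'))
for p in [(.5712,.0962,.0525)]: print(p,go(p,15.4,o))
E
```

```text
t 27.6 pos [0.5719 0.0943 0.1119] yaw 15.37 y [ 0.002  0.    -1.   ] q [ 0.04  0.06  1.83 -0.    1.24 -0.23] F [ 0.36  0.74 -1.09] op 0.0464
(0.5712, 0.0962, 0.0525) (array([-0.0003,  0.0594,  0.0021]), array([ 0.03, -0.03,  0.13]))
```

View pics/w20.png

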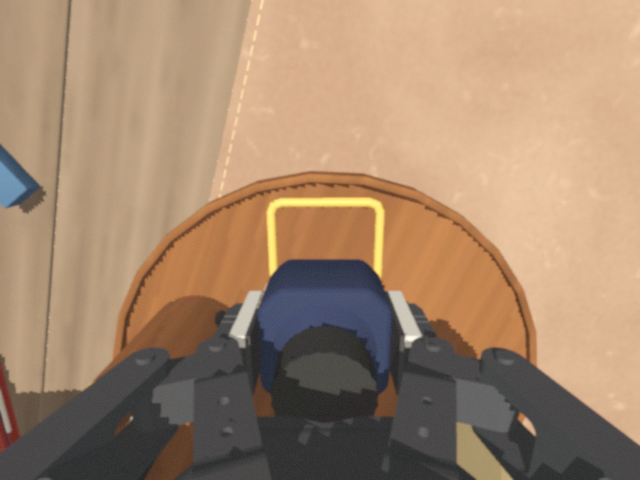

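```bash
python3 - <<'E'
from h import *
import pickle
im=pickle.load(open('w20.pkl','rb'))
a=np.radians(15.4);x=np.array([np.cos(a),np.sin(a)]);z=np.array([-x[1],x[0]])
P=lambda u,v,h:onz(im,(u,v),h)[:2]*1000
print('bead x',x@(P(270,235,.033)+P(381.5,235,.033))/2,'w',x@(P(381.5,235,.033)-P(270,235,.033)),'z',z@P(325,203,.033)-31,'exp',x@[571.2,96.2],z@[571.2,96.2])
for h in (.091,.125): print('bottle far',h,z@P(325,260,h)-24)
t=[571.9,94.3];print('tcp',x@t,z@t)
E
```

```text
bead x 576.4889281788801 w 63.95489662325119 z -59.38988617912027 exp 576.2377934007548 -58.939676421143794
bottle far 0.091 -65.33243414454482
bottle far 0.125 -53.08580974243091
tcp 576.4081035604937 -60.957346971429374
```

Request:
send_rows --pt "-1 0 0.01 0.002 0 0 0" --pt "-1 0 0.022 0.002 0 0 0" --pt "-1 0 0.034 0.002 0 0 0" --pt "-1 0 0.044 0.002 0 0 0" --pt "-1 0 0.051 0.002 0 0 0" --pt "-1 0 0.055 0.002 0 0 0" --pt "-1 0 0.057 0.002 0 0 0" --pt "-1 0 0.058 0.002 0 0 0" --pt "-1 0 0.058 0.002 0 0 0" --pt "-1 0 0.058 0.002 0 0 0"

```text
t: 28.9
tool_pos: [0.5707, 0.0963, 0.0529]
tool_rot: [-1.561, -0.211, 0.21]
contact_force: [-0.6, 0.1, -1.1]
opening: 0.0469
```

```bash
python3 - <<'E'
from h import *
import pickle
o=st();im=get_image('wrist');save(im,'w21');pickle.dump(im,open('w21.pkl','wb'))
for p in [(.5712,.0962,.0525)]: print(p,go(p,15.4,o))
s=get_image('scene');cv2.imwrite('pics/s21.png',cv2.resize(s['frame'][170:310,240:440,::-1],None,fx=4,fy=4,interpolation=cv2.INTER_CUBIC))
E
```

```text
t 28.9 pos [0.5707 0.0963 0.0529] yaw 15.38 y [ 0.001  0.    -1.   ] q [ 0.04  0.14  1.86 -0.    1.14 -0.23] F [-0.56  0.14 -1.07] op 0.0469
(0.5712, 0.0962, 0.0525) (array([ 0.0005,  0.0004, -0.0002]), array([ 0.01, -0.02,  0.04]))
```

View pics/w21.png

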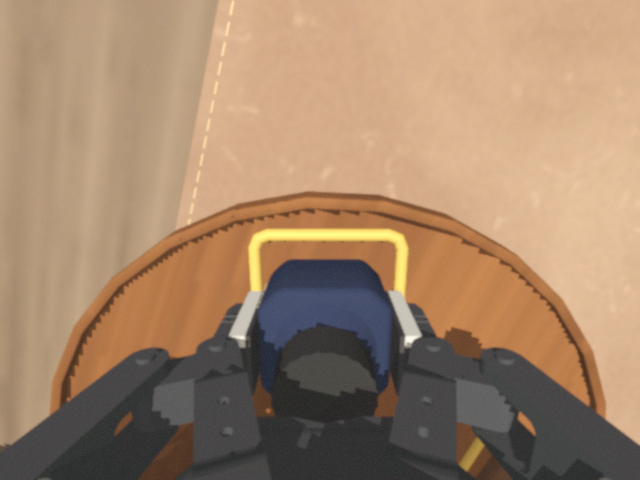

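View pics/s21.png

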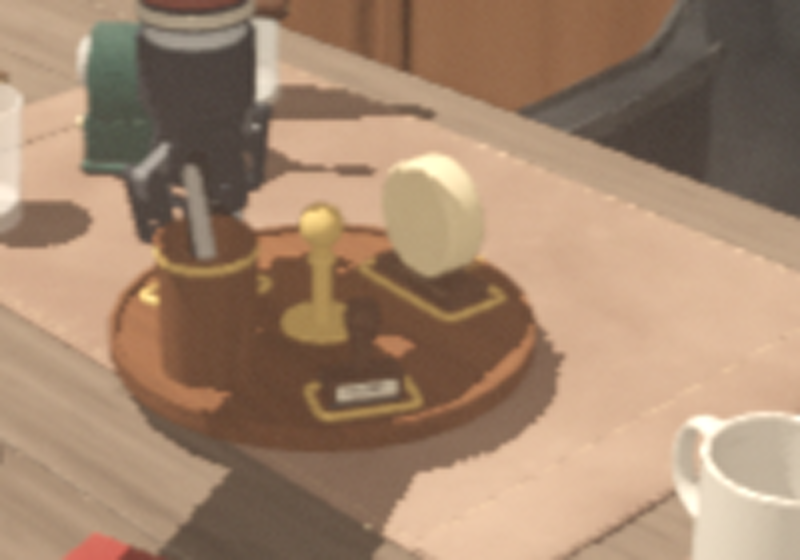

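Request:
send_rows --newtons 20 --pt "-1 0.001 0.0002 0 0 0 0" --pt "-1 0.001 0.0005 0 0 0 0" --pt "-1 0.001 0.0008 0 0 0 0" --pt "-1 0.001 0.0011 0 0 0 0" --pt "-1 0.001 0.0011 0 0 0 0" --pt "-1 0.001 0.0011 0 0 0 0" --pt "0.14 0.001 0.0011 0 0 0 0" --pt "0.18 0.001 0.0011 0 0 0 0" --pt "0.22 0.001 0.0011 0 0 0 0" --pt "0.26 0.001 0.0011 0 0 0 0"

```text
t: 30.25
tool_pos: [0.5712, 0.0965, 0.0511]
tool_rot: [-1.561, -0.21, 0.211]
contact_force: [-0.1, -0.7, -0.9]
opening: 0.054
```

```bash
python3 - <<'E'
from h import *
import pickle
o=st();im=get_image('wrist');save(im,'w22')
E
```

```text
t 30.25 pos [0.5712 0.0965 0.0511] yaw 15.37 y [-0. -0. -1.] q [ 0.04  0.14  1.86 -0.    1.14 -0.23] F [-0.05 -0.72 -0.85] op 0.054
```

View pics/w22.png

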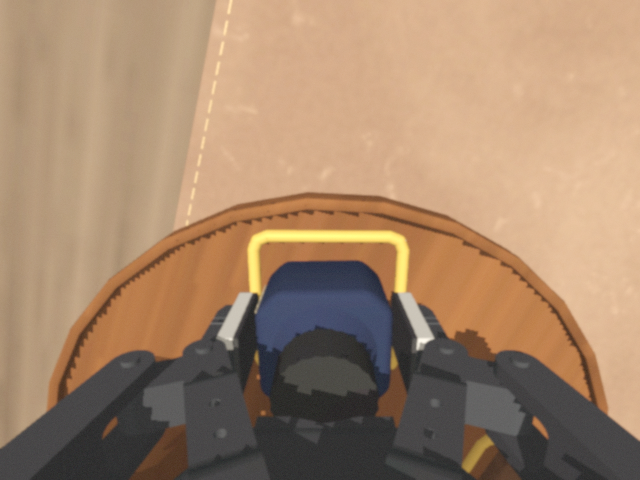

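Request:
send_rows --pt "0.3 0 0 0 0 0 0" --pt "0.34 0 -0.005 0 0 0 0" --pt "0.34 0 -0.02 0 0 0 0" --pt "0.34 0 -0.05 0 0 0 0" --pt "0.34 0 -0.1 0 0 0 0" --pt "0.34 0 -0.15 0 0 0 0" --pt "0.34 0 -0.2 0 0 5 0" --pt "0.34 0.01 -0.23 -0.03 0 12 0" --pt "0.34 0.03 -0.23 -0.06 0 20 0" --pt "0.34 0.05 -0.23 -0.09 0 23.4 0"

```text
t: 31.55
tool_pos: [0.6445, 0.0224, 0.2841]
tool_rot: [-1.568, 0.109, -0.114]
contact_force: [0.1, 0.8, 0.2]
opening: 0.0573
```

Request:
send_rows --pt "0.34 0 0 -0.01 0 0 0" --pt "0.34 0 0 -0.01 0 0 0" --pt "0.34 0 0 -0.01 0 0 0" --pt "0.34 0 0 -0.01 0 0 0" --pt "0.34 0 0 -0.01 0 0 0" --pt "0.34 0 0 -0.01 0 0 0" --pt "0.34 0 0 -0.01 0 0 0" --pt "0.34 0 0 -0.01 0 0 0" --pt "0.34 0 0 -0.01 0 0 0" --pt "0.34 0 0 -0.01 0 0 0"

```text
t: 32.8
tool_pos: [0.6421, 0.0131, 0.2814]
tool_rot: [-1.568, 0.11, -0.11]
contact_force: [0.0, -0.1, -0.1]
opening: 0.0572
```

```bash
python3 - <<'E'
from h import *
import pickle
o=st();im=get_image('wrist');save(im,'w23');pickle.dump(im,open('w23.pkl','wb'))
m,r=rects(im,.033)
for a,b in r: print(np.round(a[0],1),np.round(a[1],1),round(a[2],1))
d=get_image('side');cv2.imwrite('pics/d23.png',cv2.resize(d['frame'][150:300,270:430,::-1],None,fx=4,fy=4,interpolation=cv2.INTER_CUBIC))
E
```

```text
t 32.8 pos [0.6421 0.0131 0.2814] yaw -8.03 y [-0.  0. -1.] q [-0.1   0.07  1.53  0.    1.54  0.04] F [ 0.03 -0.09 -0.14] op 0.0572
```

View pics/w23.png

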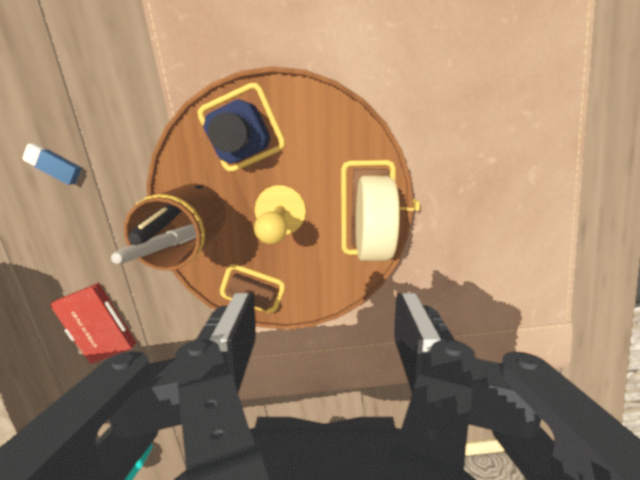

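View pics/d23.png

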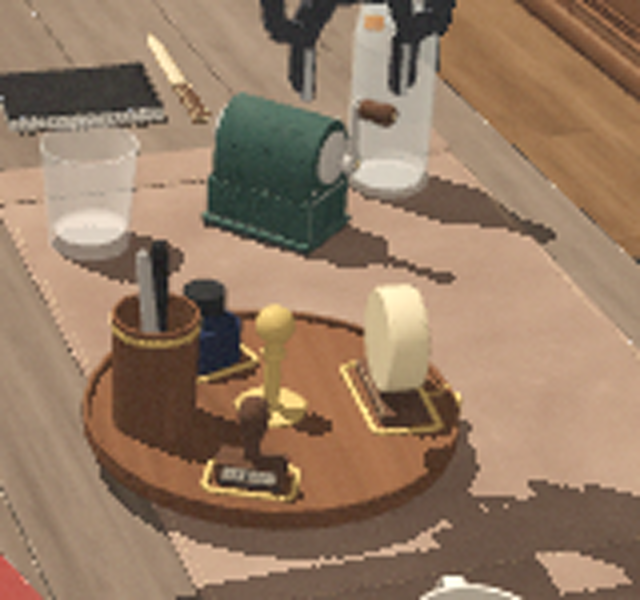

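```bash
python3 - <<'E'
from h import *
import pickle
for n in ('w2','w23'):
    im=pickle.load(open(n+'.pkl','rb'));m,_=rects(im,.033)
    nn,lab,s,_=cv2.connectedComponentsWithStats(m)
    off=(0,0) if n=='w2' else (-4,-5)
    def box(x0,y0,x1,y1):
        q=np.zeros_like(m);q[y0:y1,x0:x1]=m[y0:y1,x0:x1];ys,xs=np.where(q>0);return np.array([onz(im,(u,v),.033)[:2]*1000 for u,v in zip(xs,ys)],np.float32)
    r=cv2.minAreaRect(box(190+off[0],85+off[1],295+off[0],182+off[1]));print(n,'ink',np.round(r[0],1),np.round(r[1],1),round(r[2],2))
    L=box(342+off[0],175+off[1],354+off[0],248+off[1]);v=cv2.fitLine(L,cv2.DIST_L2,0,.01,.01).ravel();print('clock inner line angle',np.degrees(np.arctan2(v[1],v[0]))%180-90,v[2:])
im=pickle.load(open('w23.pkl','rb'))
cv2.imwrite('pics/w23a.png',cv2.resize(im['frame'][150:270,330:430,::-1],None,fx=5,fy=5,interpolation=cv2.INTER_CUBIC))
cv2.imwrite('pics/w23b.png',cv2.resize(im['frame'][75:315,190:300,::-1],None,fx=2.5,fy=2.5,interpolation=cv2.INTER_CUBIC))
E
```

```text
w2 ink [571.2  96.1] [67.  67.1] 15.45
clock inner line angle -6.9815216 [659.89606    7.313216]
w23 ink [571.9  96.3] [66.9 67. ] 15.17
clock inner line angle -6.3872147 [659.55817    6.222378]
```

View pics/w23a.png

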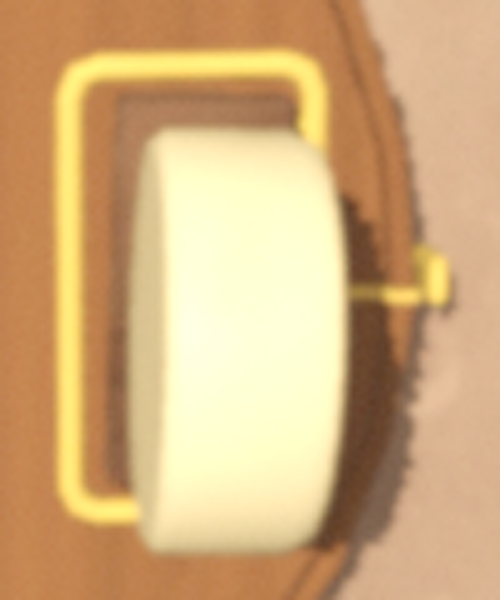

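View pics/w23b.png

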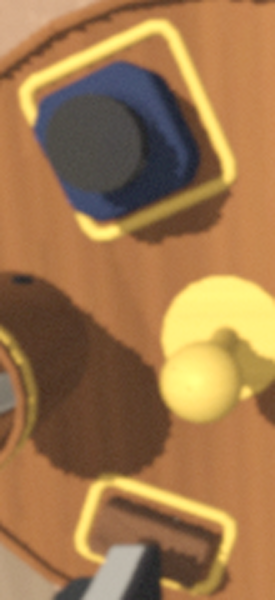

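```bash
python3 - <<'E'
from h import *
import pickle
im=pickle.load(open('w23.pkl','rb'))
p=lambda x,y:(330+x/5-.4,150+y/5-.4)
a=np.radians(-6.6);x=np.array([np.cos(a),np.sin(a)]);z=np.array([-x[1],x[0]])
P=lambda u,v,h:onz(im,p(u,v),h)[:2]*1000
print('bead in-line',x@P(70,200,.033),'out-line',x@P(314,120,.033),'far',z@P(190,68,.033))
print('foot in',x@P(116,115,.0415),x@P(108,400,.0415),'out',x@P(298,110,.0415),'far',z@P(190,95,.0415))
v=P(116,115,.0415)-P(106,480,.0415);print('foot yaw',np.degrees(np.arctan2(v[1],v[0]))-90); v=P(298,97,.0415)-P(120,93,.0415);print(np.degrees(np.arctan2(v[1],v[0])))
print('stamp')
E
```

```text
bead in-line 654.968521982844 out-line 703.7588691828796 far 124.82587859334404
foot in 663.7039092461006 661.8650328639292 out 699.0976521279403 far 120.4517940177044
foot yaw -8.39519263203266
-9.313992098770134
stamp
```

```bash
python3 - <<'E'
from h import *
import pickle
im=pickle.load(open('w23.pkl','rb'))
p=lambda x,y:(190+x/2.5-.3,75+y/2.5-.3)
c=np.array([571.5,96.2])
a=np.radians(105.3);x=np.array([np.cos(a),np.sin(a)]);z=np.array([-x[1],x[0]])
for q in [(183,115),(155,192),(205,100)]:
    w=onz(im,p(*q),.032)[:2]*1000-c;print(q,'radial',x@w,'tang',z@w)
E
```

```text
(183, 115) radial -2.284283771595321 tang -22.3230344430322
(155, 192) radial -23.87328575242871 tang 0.47354084518112627
(205, 100) radial -0.7001479284020817 tang -32.45776584596233
```

```bash
python3 - <<'E'
from h import *
st();print(finish_job())
E
```

```text
t 32.9 pos [0.6421 0.0131 0.2814] yaw -8.03 y [-0.  0. -1.] q [-0.1   0.07  1.53  0.    1.54  0.04] F [0.17 0.55 0.31] op 0.0571
the job is handed in; nothing more can be done
None
```

The job is handed in at about 33 s. The stamp went into its small place first, then the clock into its place with the dial outward, then the larger blue ink bottle into the square place. The other things on the desk were not touched.

Last checks, from the wrist and side pictures:

- **Clock:** it stands upright inside its beading, with gaps of about 5 mm on the inner side and 2 mm on the outer side. At one end I measured about 2 mm, which leaves about 6 mm at the other.
- **Clock angle:** the dial is about 1.5–2.5° off straight outward, because the last joint was near its limit.
- **Clock contact:** at set-down the wrist force changed by about 10 N. I eased off before opening the jaws.
- **Ink bottle:** upright and within about 2 mm of centre.
- **Stamp:** I last saw it inside its beading. In the final wrist picture one finger partly hid it, but the side picture shows it in place.
- **Tray:** the angle is unchanged within my measuring error. The two measurements differ in sign, about −0.3° at the ink place and +0.6° at the clock place, and the brass line still meets the pointer.

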